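Peel the top tray off a sticky stack and show it over the light pad

ROBOT

A 6-joint arm with a two-finger parallel gripper is mounted at the origin on the work surface. World frame = base frame: x ahead of the robot, y to its left, z up, the work surface at z = 0. Lengths are in m, angles in rad, forces in N, time in s.
With the tool pointing down it reaches from about 0.375 to 0.975 m from the base axis. Payload 3.8 kg.
Tool frame: the origin (TCP) lies on the centre line of the jaws, within the pads' length; the fingertips stand 14 mm ahead of it and the grasp point (between the pads) lies 5 mm behind it; x points along the fingers, y is the direction in which the jaws open and shut, and the axes are right-handed (so a half turn about x gives the same grasp; the last joint's range is limited). The gripper opens to 85 mm and grips with 20 to 120 N. Pads are 22 mm wide; open, the fingers measure 114 mm over their backs; the gripper's body (76 mm by 85 mm) begins 54 mm behind the grasp point. The pads swing forward as they close: fully open they stand 13 mm farther back than shut.
Start: joints at [-0.037, 0.264, 1.604, -0, 1.274, -0.037], TCP at [0.675, -0, 0.245] pointing down, gripper open.
Joint ranges: [-2.63, 2.63], [-0.94, 2.18], [0.31, 2.57], [-1.31, 4.45], [0, 2.66], [-2.55, 2.55]. Speed limits (rad/s): [2.57, 2.57, 3.14, 3.14, 3.14, 3.14].

INTERFACE

Orientations are given as a rotation vector (axis times angle).
In Python, from workcell import bot gives the robot as it stands.
- The arm moves only by the shell command python3 -m creep 'ROWS' [FORCE]. ROWS is JSON, a list of rows, each an object with "grip": the finger opening in cm, from 0 to 8.54; "dp": the shift along the tool's x, y, z in cm, a list of three; "rotation": the turn, a rotation vector about the tool's x, y, z in rad, a list of three. A call has 1 to 5 rows; each row is the pose to reach, as a shift and turn from the pose commanded when the call began, along the tool's axes at that moment; what a row does not reach only later rows make up. A row lasts 1/12 s, in which the tool goes at most 41.7 mm and 7.16 degrees, less where a joint would pass 70% of its speed; a pose out of reach is approached as far as the arm can. A call with a gripper value outside its range is refused whole. The fingers move at their own pace and stop on an object; FORCE is the grip in N (left out, the last holds). Time passes only in rows, so rows that repeat a pose let the fingers close. It gives the time, the measured TCP pose, the force and the opening at its end, in the units of the state.
- bot.read_state(): the state, without advancing time (a new reading comes with each control period).
- bot.read_camera(name): name is "scene" or "side" or "wrist"; returns (picture, depth): 480x640x3 uint8, red, green, blue; 480x640 float32, m along the optical axis (not along the pixel's ray), 0 where there is no reading.
- bot.get_calibration(name): a dict with "fx", "fy", "cx", "cy" (pixels), "rvec" (rotation vector, rad) and "tvec" (3), from world to camera coordinates, as OpenCV has them. Camera axes: x right, y down, z forward; pixel columns grow to the right and rows downward; lengths in m; the calibration is good to about 2 mm. A picture is of the moment at which its call begins: read the wrist's pose just before it. get_calibration takes no time and is no camera call; for the wrist camera it gives the pose at the moment of the call.
- bot.finish_job(): hands the job in, once; it reports no verdict.
The state is a dict: "time": time; "q": joint angles; "joint_vel": joint speeds; "joint_torque": joint torques, N m; "tool_pos": TCP position; "tcp_rot": TCP orientation; "wrist_force": force on the tool from outside, world axes, zero at the start; "torque": the same for the moment, N m; "width": opening from 0.0 (shut) to 1.0 (fully open).
Only numpy, scipy, OpenCV 4.12 (cv2) and the standard library are available. Lean on these libraries where they do the work, as an engineer would, in place of code of your own. Each camera call takes 0.05 s, during which the arm holds its last target.

TASK

Lay the steel retaining bar across the two notched posts of the tray holder, so that it lies over the tongue of the stacked trays, and let go of it. Then peel the top tray off the sticky stack by lifting its finned corner first while the opposite corner still rests, leaving the rest of the stack and the bar in place. Finish holding the tray still and level, about 10 cm above the middle of the light pad, keep holding it as the program ends, and leave the other things on the bench alone.

Things in the scene. Friction and masses are not known exactly. Their poses are not given: they have to be found in the camera images.
- fixture: Tray holder, dark steel, fixed: frame 144 x 150 mm, 30 mm high, the tray stack hanging in it. Origin on the bench under the stack's centre; x points to the posts' side, y along the line of the posts, z up. Two posts at x = +66, y = +95 and -95 mm, each 16 mm long in y; the notch in each top is open along y, 28 mm wide in x, floor 37 mm above the bench, lips 9 mm high, 5 mm thick.
- fixture_seat (a point): Point midway between the two notches at the height of their floors (37 mm above the bench), at x = +66, y = 0 in the holder's frame; axes as the holder's. The middle of the laid bar's underside belongs here.
- bar: Loose steel bar, about 0.5 kg, 230 mm long (x), 20 wide (y), 14 high, with an upright grip block on its middle: 34 mm long in x, 14 thick in y, from 14 to 42 mm above the underside. Origin: middle of the underside. Starts on the bench, grip up. In the notches it has 4 mm play each way, passes 2 mm above the tongue, its top 5 mm above the top tray's rim; its weight holds the stack down.
- lower: Rest of the stack: three white trays nested tight, one loose body of 0.25 kg hanging by its rim in the holder; rim 100 (x) x 140 (y) mm, 12 mm high. Origin: centre of the rim's underside, 30 mm above the bench; axes as the holder's. On its +x side a flat tongue, 5 mm thick, 120 mm long in y, juts out 34 mm between the posts (top 35 mm above the bench). Must stay in the holder.
- top: Top tray, white plastic, 0.07 kg: rim 100 (x) x 140 (y) mm, 4 mm thick; pan 16 mm deep below the rim, 4 mm clear of the tray below all round. Origin: centre of the rim's underside, 42 mm above the bench at the start; axes as the holder's. It clings to the stack (see top_corner, top_heel).
- top_fin (a point): Middle of the top edge of the upright grip fin on the top tray, at x = +36, y = +54 mm, z = +44 mm in the tray's frame (86 mm above the bench at the start). The fin is 10 mm thick and 28 mm long, stands 40 mm high above the rim, and its length runs along the tray's diagonal, 54.5 degrees (0.951 rad) from the tray's x axis towards its y axis.
- top_corner (a point): The finned corner of the top tray, at its rim's underside: x = +50, y = +70, z = 0 mm in the tray's frame. Two springy nubs of the tray below pinch the top tray's pan at x = +25, y = +56 and -56 mm; each holds it by friction with roughly 2.5 N until the tray has risen about 5 mm there. With no bar laid the rest of the stack comes along.
- top_heel (a point): The opposite corner of the top tray, at its rim's underside: x = -50, y = -70, z = 0 mm in the tray's frame. Nothing clings here. Turned about this corner by 0.15 rad or more, finned corner going up, the tray comes free of one nub after the other; pulled up level, both nubs resist at once.
- pad: Light pad for inspecting trays, fixed: a flat grey slab 190 x 170 x 12 mm with a white panel. Origin: centre of its underside on the bench. It lies on the other side of the bench from the tray holder.
- bottle: Bystander: glass bottle, 56 mm across and 105 mm high, standing. Origin: centre of its underside.
- jar: Bystander: white plastic jar, 52 mm across and 70 mm high, standing. Origin: centre of its underside.
- beaker: Bystander: glass cup, 60 mm across and 75 mm high, standing. Origin: centre of its underside.
- marker: Bystander: marker pen lying on the bench, 130 mm long and 12 mm thick. Origin: middle of its underside.
- vial: Bystander: amber vial, 28 mm across and 50 mm high, standing. Origin: centre of its underside.
There are look-alikes about, which are no part of the job. Leave any red look-alike of the top alone.

How it is judged:
On the way, in this order (a step that is already met when the one before it is completed fails the run):
1. the bar lies in both notches across the tongue, let go (x of bar in the frame of fixture_seat between -0.006 and 0.006 m and y of bar in the frame of fixture_seat between -0.018 and 0.018 m and z of bar in the frame of fixture_seat between -0.003 and 0.003 m and angle between the x axis of bar and the y axis of fixture, either way round below 0.07 rad and angle between bar's own z axis and vertical below 0.05 rad and contact force between the fingers and bar below 0.05 N and linear speed of bar below 0.02 m/s), for 0.2 s.
2. the finned corner is lifted well clear while the opposite corner still rests on the stack (z of top_corner in the frame of lower between 0.027 and 0.12 m and z of top_heel in the frame of lower below 0.02 m and x of bar in the frame of fixture_seat between -0.006 and 0.006 m and y of bar in the frame of fixture_seat between -0.018 and 0.018 m and z of bar in the frame of fixture_seat between -0.003 and 0.003 m and angle between the x axis of bar and the y axis of fixture, either way round below 0.07 rad and angle between each of bar, lower's own z axis and vertical below 0.05 rad and z of lower in the frame of fixture below 0.035 m and horizontal distance between lower and fixture below 0.008 m), for 0.1 s.
At the end, for the whole second after the job is handed in: Fingers hold the top tray still over the pad: centre within 50 mm of the pad's, rim 70-170 mm above the bench, level to 0.25 rad, touching nothing else. Bar in both notches (6 mm across, 18 along, 0.07 rad); stack in holder (5 mm up, 8 aside, 0.05 rad); bystanders within 30 mm (contact force between the fingers and top above 0.5 N and horizontal distance between top and pad below 0.05 m and z of top in the frame of pad between 0.07 and 0.17 m and angle between top's own z axis and vertical below 0.25 rad and linear speed of top below 0.03 m/s and contact force between top and pad below 0.05 N and contact force between top and lower below 0.05 N and x of bar in the frame of fixture_seat between -0.006 and 0.006 m and y of bar in the frame of fixture_seat between -0.018 and 0.018 m and z of bar in the frame of fixture_seat between -0.003 and 0.003 m and angle between the x axis of bar and the y axis of fixture, either way round below 0.07 rad and angle between each of bar, lower's own z axis and vertical below 0.05 rad and z of lower in the frame of fixture below 0.035 m and horizontal distance between lower and fixture below 0.008 m and not (distance of bottle from where it was at the start of the episode above 0.03 m) and not (distance of jar from where it was at the start of the episode above 0.03 m) and not (distance of beaker from where it was at the start of the episode above 0.03 m) and not (distance of marker from where it was at the start of the episode above 0.03 m) and not (distance of vial from where it was at the start of the episode above 0.03 m)); the arm keeps its last pose, push and grip.
It fails at once if the rest of the stack is pulled up out of the holder (z of lower in the frame of fixture above 0.04 m or angle between lower's own z axis and vertical above 0.12 rad).
It fails at once if a bystander is knocked or moved by more than 30 mm (distance of any of bottle, jar, beaker, marker, vial from where it was at the start of the episode above 0.03 m).
It also fails if it takes over 59 s, if anything falls off the work surface, if the arm or the gripper's body presses on something with over 40 N, if the wrist force passes 120 N, or if a joint passes its speed limit or range.

## Working session

There is one attempt and no reset: what is moved stays moved. The work goes in short steps, Python scripts to look and compute and a shell command to move; the robot and the scene stay as the last step left them, time stands still between calls to the robot, and variables do not carry over. Pictures are saved under pics/ and viewed, and the job is handed in when it is done.

```bash
ls; mkdir -p pics; python3 - <<'E'
from workcell import bot
import cv2,numpy as np
print(bot.read_state())
for n in ["scene","side","wrist"]:
    c=bot.get_calibration(n);p,d=bot.read_camera(n);print(n,c)
    cv2.imwrite(f"pics/{n}0.png",p[:,:,::-1]);np.save(f"pics/{n}0.npy",d)
    np.savez(f"pics/{n}0cal.npz",**c)
E
```

```text
pics
{'time': 0.0, 'q': array([-3.69068263e-02,  2.64784327e-01,  1.60539363e+00,  4.00108949e-06,
        1.27370893e+00, -3.69067880e-02]), 'joint_vel': array([-7.92965064e-04,  1.76086761e-03,  1.74070463e-04,  5.23011100e-04,
       -7.43697394e-04, -9.33727636e-05]), 'joint_torque': array([ 6.10465631e-04, -5.15121067e+01, -3.67308676e+01, -4.07824507e-05,
        1.31324201e-02,  1.46811578e-05]), 'tool_pos': array([6.74287328e-01, 2.11349746e-05, 2.43930399e-01]), 'tcp_rot': array([ 1.20818085,  1.21095222, -1.21084668]), 'wrist_force': array([0.45706794, 0.31398173, 0.0850371 ]), 'torque': array([ 0.01956225,  0.01738537, -0.03950095]), 'width': 1.0009397847959087}
scene {'fx': 452.0424023327712, 'fy': 452.0424023327712, 'cx': 318.9830956570278, 'cy': 241.16766569396643, 'rvec': array([ 0.67901965,  2.5286288 , -1.26922947]), 'tvec': array([ 0.49833566, -0.04983124,  1.33699286])}
side {'fx': 433.7347688577433, 'fy': 433.7347688577433, 'cx': 320.6762022947311, 'cy': 242.08996815746067, 'rvec': array([ 0.71406855, -2.64610951,  1.0476423 ]), 'tvec': array([0.44565185, 0.28723349, 0.66819644])}
wrist {'fx': 392.41296470793833, 'fy': 392.41296470793833, 'cx': 320.9793905090441, 'cy': 239.69814911667453, 'rvec': array([-2.84364056e+00,  3.38802885e-04,  4.11535680e-03]), 'tvec': array([-0.67306245, -0.0393278 ,  0.3798985 ])}
```

View pics/scene0.png

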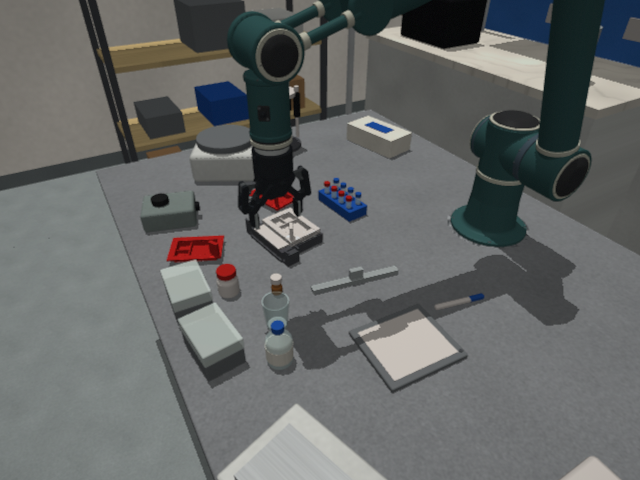

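View pics/side0.png

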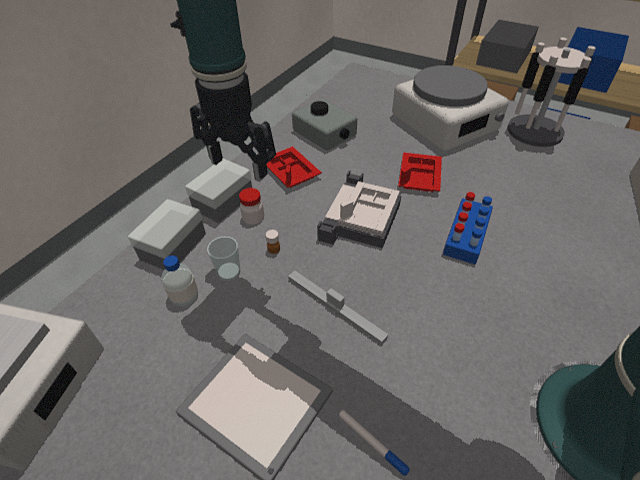

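View pics/wrist0.png

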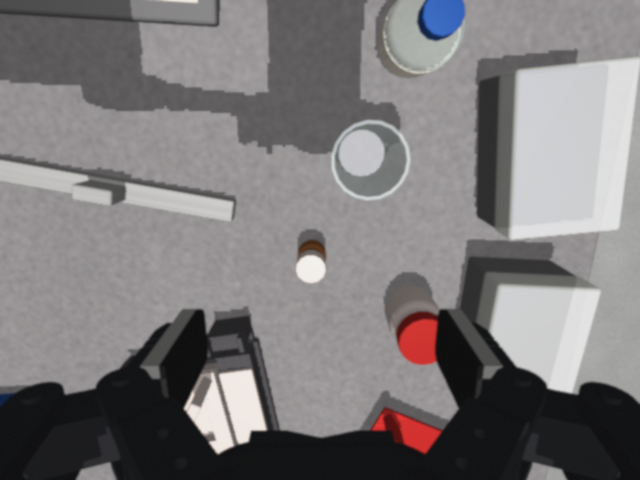

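Side view: the holder with white trays is at about (360,210), the bar at (337,305) and the pad at (257,405). Red look-alike trays are at (293,167) and (420,172). The only white finned tray is the one in the holder, which fits `top`; I'll check it in an enlarged crop.

```bash
cat > h.py <<'E'
import cv2,numpy as np
def load(n):
    c=np.load(f"pics/{n}cal.npz");d=np.load(f"pics/{n}.npy");return c,d
def RT(c):
    return cv2.Rodrigues(c['rvec'])[0],c['tvec'].reshape(3)
def px(c,u,v,z=None,Z=None):
    """u,v with depth z, or ray hit with world plane Z"""
    R,t=RT(c);r=np.array([(u-c['cx'])/c['fx'],(v-c['cy'])/c['fy'],1.])
    C=-R.T@t;w=R.T@r
    if z is None: z=(Z-C[2])/w[2]
    return C+w*z
def proj(c,P):
    R,t=RT(c);p=R@np.asarray(P,float)+t
    return np.array([c['fx']*p[0]/p[2]+c['cx'],c['fy']*p[1]/p[2]+c['cy']])
def cloud(c,d):
    v,u=np.mgrid[0:480,0:640];R,t=RT(c)
    p=np.stack([(u-c['cx'])/c['fx']*d,(v-c['cy'])/c['fy']*d,d],-1)
    return (p-t)@R
E
python3 - <<'E'
import cv2
a=cv2.imread('pics/side0.png')
cv2.imwrite('pics/cropA.png',cv2.resize(a[160:260,300:420],None,fx=6,fy=6,interpolation=cv2.INTER_CUBIC))
cv2.imwrite('pics/cropB.png',cv2.resize(a[260:350,280:400],None,fx=6,fy=6,interpolation=cv2.INTER_CUBIC))
E
```

```text
(no output)
```

View pics/cropA.png

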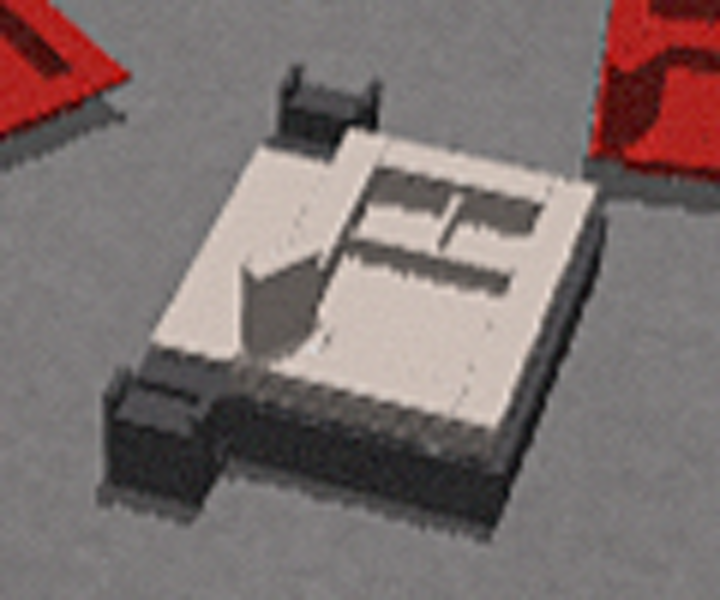

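View pics/cropB.png

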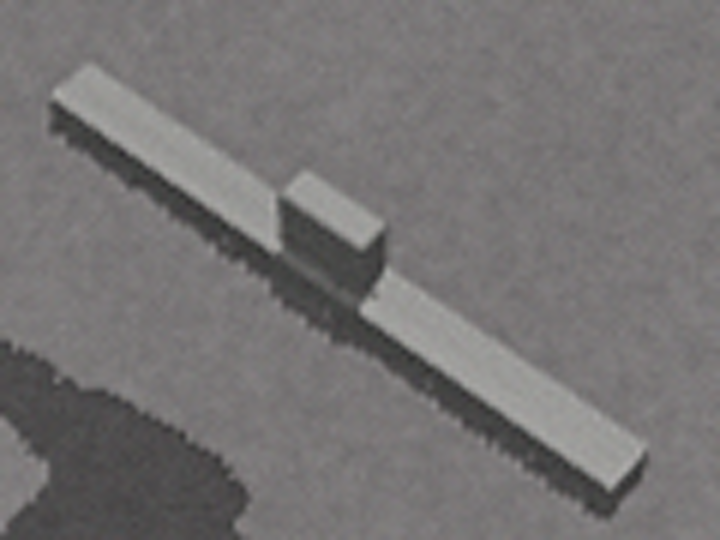

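```bash
cat > fit.py <<'E'
from h import *
from scipy.optimize import least_squares
def fit(obs,x0):
    # obs: list (cal, P_local, uv); pose x,y,yaw
    def f(s):
        c_,s_=np.cos(s[2]),np.sin(s[2]);o=[]
        for c,P,uv in obs:
            w=[s[0]+c_*P[0]-s_*P[1],s[1]+s_*P[0]+c_*P[1],P[2]]
            o+=list(proj(c,w)-uv)
        return np.array(o)
    r=least_squares(f,x0,loss='soft_l1',f_scale=1.)
    return r.x,np.round(f(r.x).reshape(-1,2),1)
E
python3 - <<'E'
from fit import *
c,d=load('side0')
A=lambda u,v:np.array([300+u/6-.4,160+v/6-.4])
B=lambda u,v:np.array([280+u/6-.4,260+v/6-.4])
g=lambda u,v:px(c,u,v,Z=.046)
print(g(358.7,181.7),g(400,190.8),g(382.5,231.7),g(338,220))
m=1e-3
o=[((50,-70,46),(352,130)),((-50,-70,46),(600,185)),((-50,70,46),(495,430)),((84,-60,35),(265,148)),((84,60,35),(150,345)),
((66-19,95+8,46),(205,412))]
obs=[(c,np.array(P)*m,A(*u)) for P,u in o]
P=np.array([g(358.7,181.7),g(400,190.8),g(382.5,231.7),g(338,220)]).mean(0)
e=g(338,220)-g(358.7,181.7)  # +y
best=fit(obs,[P[0],P[1],np.arctan2(-e[0],e[1])]);print('fixture',best)
b=[((-115,10,14),(92,63)),((-115,-10,14),(50,95)),((115,10,14),(650,450)),((115,-10,14),(612,492)),
((-17,7,42),(305,170)),((17,7,42),(387,225)),((17,-7,42),(362,250)),((-17,-7,42),(280,192))]
obs=[(c,np.array(P)*m,B(*u)) for P,u in b]
p1=px(c,*B(71,79),Z=.014);p2=px(c,*B(631,471),Z=.014)
print(p1,p2,np.linalg.norm(p1-p2))
e=p2-p1
print('bar',fit(obs,[*(p1+p2)[:2]/2,np.arctan2(e[1],e[0])]))
for n,u,v in[('pad',178,410),('pad',246,342),('pad',331,390),('pad',268,474)]:print(n,px(c,u,v,Z=.012))
cl=cloud(c,d)
for n,u,v in[('vial',272,240),('redcap',250,197),('beaker',223,245),('bottle',180,285),('markA',345,415),('markB',405,468)]:print(n,cl[v,u])
for u,v in[(293,167),(420,172),(200,180),(165,230),(468,225)]:print(u,v,cl[v,u])
E
```

```text
[ 0.5866526  -0.29444373  0.046     ] [ 0.4895026  -0.31152905  0.046     ] [ 0.46842099 -0.17173459  0.046     ] [ 0.56591914 -0.1567005   0.046     ]
fixture (array([ 0.52873951, -0.23479217,  0.14970455]), array([[ 0.1, -0.3],
       [ 0.3,  0.3],
       [ 0.5, -0. ],
       [-0.6, -0.4],
       [-0. , -0.9],
       [-0.3,  1.5]]))
[ 0.58873821 -0.00568064  0.014     ] [0.36387545 0.03695622 0.014     ] 0.22886931356761175
bar (array([0.4765028 , 0.01555786, 2.95291776]), array([[-0.3, -0.5],
       [-0.2,  0. ],
       [ 0.3, -0.1],
       [-0. ,  0.4],
       [ 0.2, -0.7],
       [ 0.6, -0.2],
       [-0.1,  0.4],
       [-0.6,  0.2]]))
pad [0.59204174 0.31689729 0.012     ]
pad [0.5729294  0.16555772 0.012     ]
pad [0.39933011 0.16689782 0.012     ]
pad [0.41547567 0.32076636 0.012     ]
vial [ 0.65576594 -0.03862072  0.04459104]
redcap [ 0.75709729 -0.10377329  0.06903007]
beaker [0.72753592 0.0288347  0.05403989]
bottle [0.7249233  0.15224217 0.06311052]
markA [0.36024568 0.19163722 0.01316359]
markB [0.24994088 0.21532138 0.01326329]
293 167 [ 0.78593667 -0.31351209  0.00276475]
420 172 [ 0.49100394 -0.45546316  0.00307573]
200 180 [ 0.88595629 -0.08910041  0.07580606]
165 230 [0.84071462 0.06789522 0.07447936]
468 225 [ 0.32237719 -0.29342003  0.03294276]
```

```bash
cat >> h.py <<'E'
from scipy.spatial.transform import Rotation as Ro
def down(phi):
    """tool x down, tool y at heading phi"""
    y=np.array([np.cos(phi),np.sin(phi),0]);x=np.array([0,0,-1.]);return Ro.from_matrix(np.stack([x,y,np.cross(x,y)],1))
def togo(s,P,R):
    """dp in cm and rotation in tool axes from measured pose"""
    R0=Ro.from_rotvec(s['tcp_rot']);
    return np.round(R0.inv().apply(np.array(P)-s['tool_pos'])*100,2),np.round((R0.inv()*R).as_rotvec(),3)
E
python3 - <<'E'
from workcell import bot
from fit import *
s=bot.read_state();R=Ro.from_rotvec(s['tcp_rot']);print(np.round(R.as_matrix(),3))
for phi in (1.382,1.382-np.pi):print(togo(s,[.4765,.0156,.033],down(phi)))
th=.1497
for off in (.951+np.pi/2,.951-np.pi/2): print('fin tool y heading',th+off)
# scene check overlay
a=cv2.imread('pics/scene0.png');c,_=load('scene0')
def T(s,P):
    P=np.array(P)*1e-3;return [s[0]+np.cos(s[2])*P[0]-np.sin(s[2])*P[1],s[1]+np.sin(s[2])*P[0]+np.cos(s[2])*P[1],P[2]]
F=[.52874,-.23479,.1497];Bp=[.4765,.01556,2.953]
a=cv2.resize(a,None,fx=3,fy=3,interpolation=cv2.INTER_CUBIC)
for s_,P in [(F,(50,70,46)),(F,(50,-70,46)),(F,(-50,70,46)),(F,(-50,-70,46)),(F,(36,54,86)),(F,(66,103,46)),(Bp,(115,10,14)),(Bp,(-115,10,14)),(Bp,(115,-10,14)),(Bp,(-115,-10,14)),(Bp,(0,0,42))]:
    u=proj(c,T(s_,P))*3+1;cv2.circle(a,(int(u[0]),int(u[1])),3,(0,255,0),1)
cv2.imwrite('pics/ov.png',a[560:900,650:1250])
cv2.imwrite('pics/padc.png',a[880:1180,1000:1500])
E
```

```text
[[-0.002  1.    -0.   ]
 [ 0.    -0.    -1.   ]
 [-1.    -0.002 -0.   ]]
(array([ 21.16, -19.76,  -1.56]), array([-1.382e+00, -1.000e-03,  1.000e-03]))
(array([ 21.16, -19.76,  -1.56]), array([1.76e+00, 2.00e-03, 1.00e-03]))
fin tool y heading 2.671496326794897
fin tool y heading -0.4700963267948966
```

View pics/ov.png

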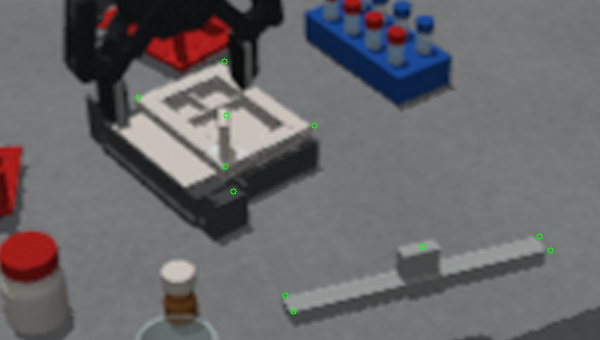

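View pics/padc.png

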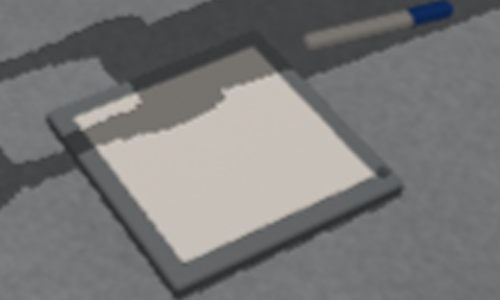

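Overlay agrees in the scene view: the holder, fin and bar dots land on the corners to within about 1 px. The enlarged crop confirms the white finned tray (fin at about (344,211) in the side view) as `top`. Next I move above the bar.

```bash
python3 -m creep '[{"grip":4,"dp":[4,-4,-0.3],"rotation":[-0.12,0,0]},{"grip":4,"dp":[8,-8,-0.6],"rotation":[-0.24,0,0]},{"grip":4,"dp":[12,-12,-0.9],"rotation":[-0.36,0,0]},{"grip":4,"dp":[12,-16,-1.2],"rotation":[-0.48,0,0]},{"grip":4,"dp":[12,-19.75,-1.55],"rotation":[-0.6,0,0]}]' 60
python3 -m creep '[{"grip":4,"dp":[0,0,0],"rotation":[-0.12,0,0]},{"grip":4,"dp":[0,0,0],"rotation":[-0.24,0,0]},{"grip":4,"dp":[0,0,0],"rotation":[-0.36,0,0]},{"grip":4,"dp":[0,0,0],"rotation":[-0.48,0,0]},{"grip":4,"dp":[0,0,0],"rotation":[-0.6,0,0]}]'
python3 -m creep '[{"grip":4,"dp":[0,0,0],"rotation":[-0.12,0,0]},{"grip":4,"dp":[0,0,0],"rotation":[-0.18,0,0]},{"grip":4,"dp":[0,0,0],"rotation":[-0.18,0,0]}]'
python3 - <<'E'
from workcell import bot
from h import *
s=bot.read_state();print(s['time'],s['tool_pos'],s['q'],togo(s,[.4765,.0156,.033],down(1.382)))
n='wrist';c=bot.get_calibration(n);p,d=bot.read_camera(n)
cv2.imwrite(f"pics/{n}1.png",p[:,:,::-1]);np.save(f"pics/{n}1.npy",d);np.savez(f"pics/{n}1cal.npz",**c)
E
```

```text
time: 0.57
tool_pos: [0.5044, 0.0129, 0.1279]
tcp_rot: [0.751, 1.442, -0.755]
wrist_force: [-0.3, 0.1, 0.1]
width: 0.468
time: 0.98
tool_pos: [0.5076, 0.0129, 0.1315]
tcp_rot: [0.286, 1.552, -0.286]
wrist_force: [0.1, -0.6, 0.2]
width: 0.466
time: 1.23
tool_pos: [0.5078, 0.0129, 0.1314]
tcp_rot: [0.149, 1.566, -0.149]
wrist_force: [-0.3, -0.3, -0.3]
width: 0.47
1.2333 [0.5077756  0.01291669 0.13144219] [-2.36068787e-02  5.09284894e-02  2.07164271e+00 -3.59285411e-06
  1.01954398e+00 -1.40503960e+00] (array([ 9.85, -0.32, -3.12]), array([-0.001, -0.001,  0.   ]))
```

View pics/wrist1.png

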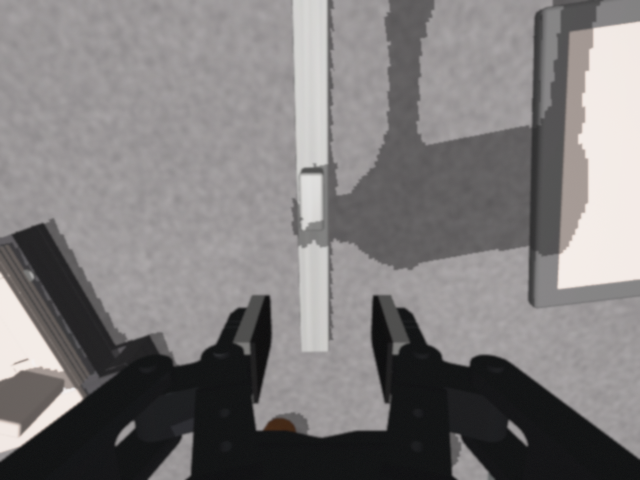

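Wrist view: the bar runs vertically, with its grip block's top at about (302–322, 171–228) and one bar end at (315,351). I'll check this against the estimate.

```bash
python3 - <<'E'
from h import *
c,d=load('wrist1')
print(px(c,312.5,200,Z=.042), d[200,312], cloud(c,d)[200,312])
a=px(c,315,350,Z=.014);b=px(c,311.5,10,Z=.014);print(a,b,np.arctan2(*(a-b)[1::-1]))
E
```

```text
[0.47540356 0.01260688 0.042     ] 0.22108391 [0.47529122 0.01234831 0.04230829]
[ 0.58830846 -0.00859385  0.014     ] [0.37546809 0.03134884 0.014     ] -0.185507340152777
```

```bash
python3 -m creep '[{"grip":4,"dp":[2,-0.15,-1.6],"rotation":[0,0,0]},{"grip":4,"dp":[4,-0.15,-3.1],"rotation":[0,0,0]},{"grip":4,"dp":[6.5,-0.15,-3.1],"rotation":[0,0,0]},{"grip":4,"dp":[9,-0.15,-3.1],"rotation":[0,0,0]},{"grip":4,"dp":[9.8,-0.15,-3.1],"rotation":[0,0,0]}]'
python3 -m creep '[{"grip":4,"dp":[0,0,0],"rotation":[0,0,0]},{"grip":0.8,"dp":[0,0,0],"rotation":[0,0,0]},{"grip":0.8,"dp":[0,0,0],"rotation":[0,0,0]},{"grip":0.8,"dp":[0,0,0],"rotation":[0,0,0]},{"grip":0.8,"dp":[0,0,0],"rotation":[0,0,0]}]'
python3 -m creep '[{"grip":0.8,"dp":[0,0,0],"rotation":[0,0,0]},{"grip":0.8,"dp":[0,0,0],"rotation":[0,0,0]},{"grip":0.8,"dp":[0,0,0],"rotation":[0,0,0]}]'
```

```text
time: 1.7
tool_pos: [0.4741, 0.0174, 0.0304]
tcp_rot: [0.151, 1.571, -0.152]
wrist_force: [-1.1, -0.4, 0.1]
width: 0.466
time: 2.12
tool_pos: [0.4792, 0.0172, 0.0354]
tcp_rot: [0.15, 1.562, -0.15]
wrist_force: [0.6, -0.4, 2.7]
width: 0.15
time: 2.37
tool_pos: [0.4792, 0.0172, 0.0354]
tcp_rot: [0.15, 1.562, -0.15]
wrist_force: [-0.2, -0.7, 6.6]
width: 0.145
```

```bash
python3 -m creep '[{"grip":0.8,"dp":[-1.5,0,0],"rotation":[0,0,0]},{"grip":0.8,"dp":[-4,0,0],"rotation":[0,0,0]},{"grip":0.8,"dp":[-7,0,0],"rotation":[0,0,0]},{"grip":0.8,"dp":[-10,0,0],"rotation":[0,0,0]},{"grip":0.8,"dp":[-12,0,0],"rotation":[0,0,0]}]'
python3 -m creep '[{"grip":0.8,"dp":[0,0,0],"rotation":[0.1,0,0]},{"grip":0.8,"dp":[0,0,0],"rotation":[0.2,0,0]},{"grip":0.8,"dp":[0,0,0],"rotation":[0.3,0,0]},{"grip":0.8,"dp":[0,0,0],"rotation":[0.4,0,0]},{"grip":0.8,"dp":[0,0,0],"rotation":[0.5,0,0]}]'
python3 -m creep '[{"grip":0.8,"dp":[0,0,0],"rotation":[0.1,0,0]},{"grip":0.8,"dp":[0,0,0],"rotation":[0.2,0,0]},{"grip":0.8,"dp":[0,0,0],"rotation":[0.3,0,0]},{"grip":0.8,"dp":[0,0,0],"rotation":[0.4,0,0]},{"grip":0.8,"dp":[0,0,0],"rotation":[0.5,0,0]}]'
python3 -m creep '[{"grip":0.8,"dp":[0,0,0],"rotation":[0.1,0,0]},{"grip":0.8,"dp":[0,0,0],"rotation":[0.232,0,0]},{"grip":0.8,"dp":[0,0,0],"rotation":[0.232,0,0]}]'
python3 - <<'E'
from workcell import bot
from h import *
s=bot.read_state();print(s['time'],s['tool_pos'],s['q'],togo(s,[.594,-.2249,.16],down(.1497)))
for n in ['side','wrist']:
  c=bot.get_calibration(n);p,d=bot.read_camera(n)
  cv2.imwrite(f"pics/{n}2.png",p[:,:,::-1]);np.save(f"pics/{n}2.npy",d);np.savez(f"pics/{n}2cal.npz",**c)
E
```

```text
time: 2.78
tool_pos: [0.4774, 0.0176, 0.1556]
tcp_rot: [0.15, 1.564, -0.149]
wrist_force: [1.7, 0.3, -5.0]
width: 0.151
time: 3.2
tool_pos: [0.476, 0.0176, 0.1526]
tcp_rot: [0.544, 1.504, -0.545]
wrist_force: [0.4, 0.0, -5.6]
width: 0.145
time: 3.62
tool_pos: [0.476, 0.0176, 0.1525]
tcp_rot: [0.928, 1.366, -0.93]
wrist_force: [-0.2, -0.1, -4.7]
width: 0.149
time: 3.87
tool_pos: [0.4761, 0.0175, 0.1525]
tcp_rot: [1.101, 1.276, -1.104]
wrist_force: [0.0, 0.1, -3.6]
width: 0.149
3.8667 [0.47605595 0.0175142  0.15253984] [-1.58008307e-02 -3.34507418e-02  2.11353179e+00  4.58554035e-04
  1.06396764e+00 -1.60482736e-01] (array([-0.79,  8.18, 25.69]), array([-0.005, -0.001,  0.002]))
```

View pics/wrist2.png

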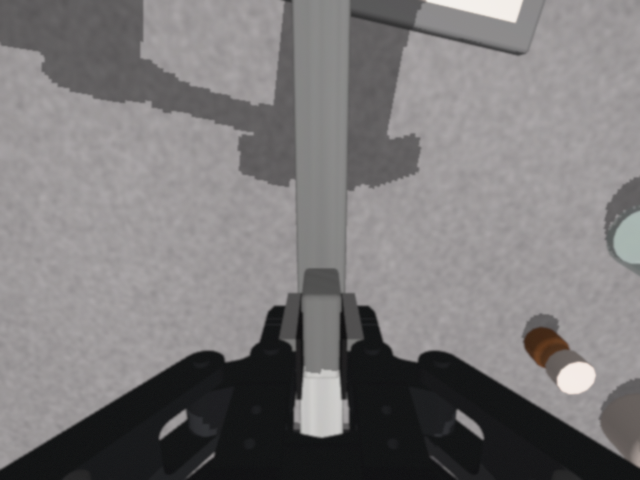

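View pics/side2.png

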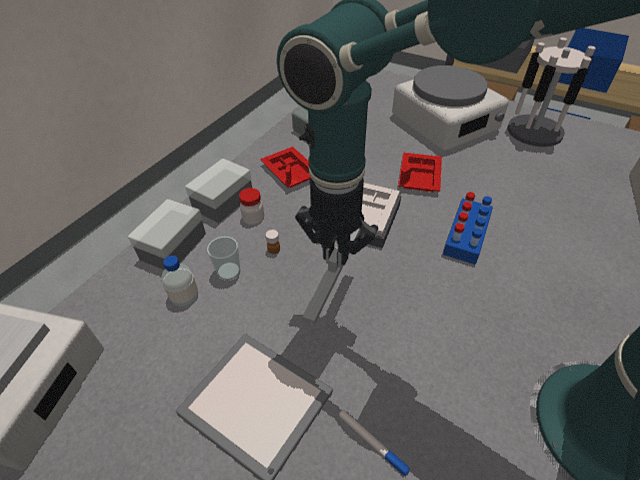

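Bar is gripped and turned to about the posts' heading. I'm carrying it over the holder at 16 cm.

```bash
python3 -m creep '[{"grip":0.8,"dp":[-0.3,0.7,2],"rotation":[0,0,0]},{"grip":0.8,"dp":[-0.8,1.5,5],"rotation":[0,0,0]},{"grip":0.8,"dp":[-0.8,2.4,8],"rotation":[0,0,0]},{"grip":0.8,"dp":[-0.8,3.4,11],"rotation":[0,0,0]},{"grip":0.8,"dp":[-0.8,4.4,14],"rotation":[0,0,0]}]'
python3 -m creep '[{"grip":0.8,"dp":[0,1,3],"rotation":[0,0,0]},{"grip":0.8,"dp":[0,2,6],"rotation":[0,0,0]},{"grip":0.8,"dp":[0,3,9],"rotation":[0,0,0]},{"grip":0.8,"dp":[0,3.6,11],"rotation":[0,0,0]},{"grip":0.8,"dp":[0,3.6,11],"rotation":[0,0,0]}]'
python3 - <<'E'
from workcell import bot
from h import *
s=bot.read_state();print(s['time'],s['tool_pos'],s['q'],togo(s,[.594,-.2249,.16],down(.1497)))
for n in ['side','wrist','scene']:
  c=bot.get_calibration(n);p,d=bot.read_camera(n)
  cv2.imwrite(f"pics/{n}3.png",p[:,:,::-1]);np.save(f"pics/{n}3.npy",d);np.savez(f"pics/{n}3cal.npz",**c)
E
```

```text
time: 4.38
tool_pos: [0.5417, -0.1157, 0.1614]
tcp_rot: [1.097, 1.278, -1.097]
wrist_force: [1.0, 0.8, -4.5]
width: 0.149
time: 4.8
tool_pos: [0.5951, -0.2224, 0.1614]
tcp_rot: [1.098, 1.273, -1.099]
wrist_force: [1.0, 0.2, -4.6]
width: 0.15
4.8 [ 0.59508058 -0.22243708  0.16141679] [-3.96100821e-01  2.51140723e-01  1.77966585e+00 -1.73438382e-03
  1.10818242e+00 -5.43619895e-01] (array([ 0.14, -0.14,  0.23]), array([-0.001,  0.003, -0.001]))
```

View pics/wrist3.png

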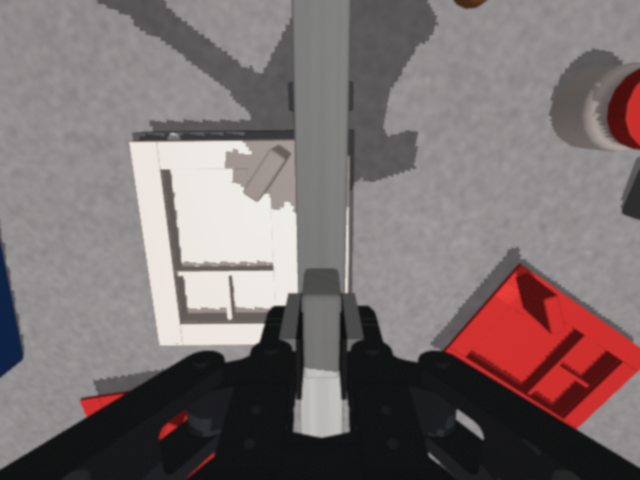

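View pics/side3.png

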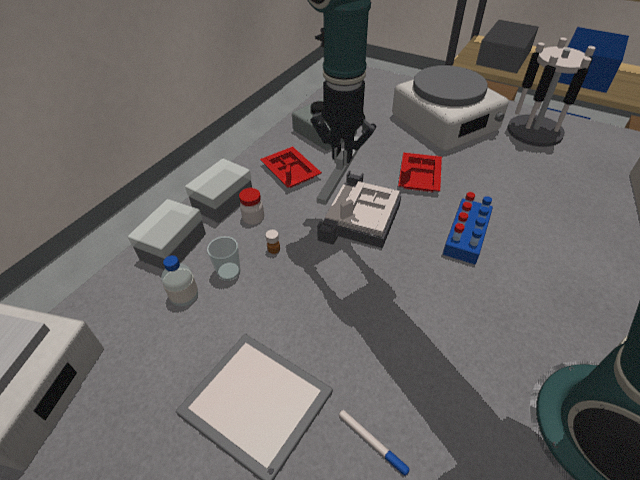

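Wrist view: the tray's rim left corners are at about (131,142) and (161,346), the fin at (268,172), and the +y post's lips stick out at (292,95) and (351,95) either side of the bar. I'm zooming in to fit this.

```bash
python3 - <<'E'
import cv2
a=cv2.imread('pics/wrist3.png')
cv2.imwrite('pics/c1.png',cv2.resize(a[60:220,220:380],None,fx=5,fy=5,interpolation=cv2.INTER_CUBIC)[:600])
b=cv2.imread('pics/side3.png')
cv2.imwrite('pics/c2.png',cv2.resize(b[145:250,300:410],None,fx=5.5,fy=5.5,interpolation=cv2.INTER_CUBIC))
E
```

```text
(no output)
```

View pics/c1.png

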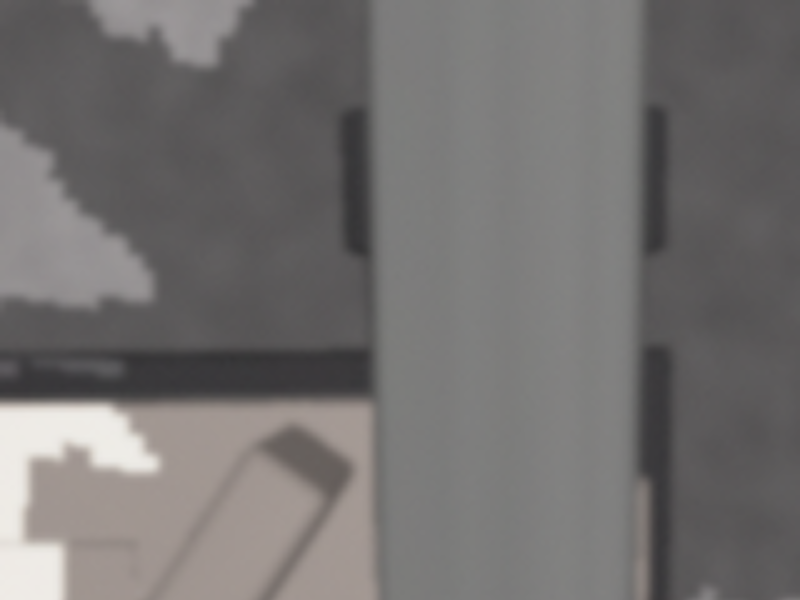

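View pics/c2.png

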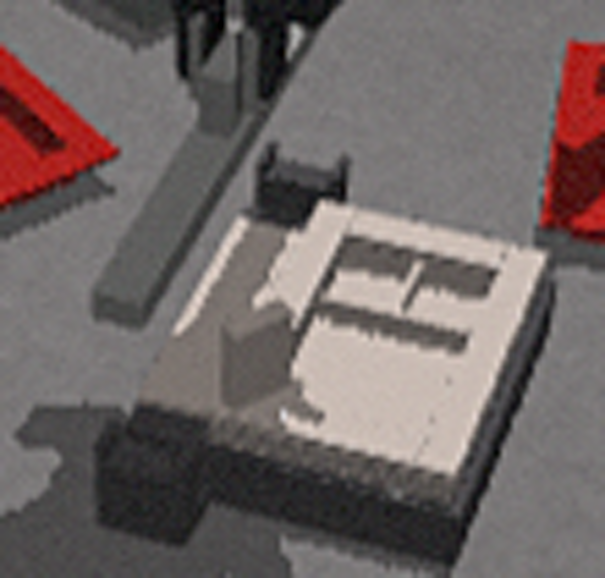

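```bash
python3 - <<'E'
from fit import *
c,d=load('wrist3')
A=lambda u,v:np.array([220+u/5-.4,60+v/5-.4])
m=1e-3
o=[((-50,70,46),np.array([130.5,141.5])),((-50,-70,46),np.array([160.5,346])),((66-19,103,46),A(343,107)),((66-19,87,46),A(347,253)),((66+19,103,46),A(667,107)),((66+19,87,46),A(665,250)),((84,60,35),A(652,478))]
obs=[(c,np.array(P)*m,u) for P,u in o]
r=fit(obs,[.5287,-.2348,.15]);print(r)
F=r[0];ss=F[:2]+.066*np.array([np.cos(F[2]),np.sin(F[2])]);print('seat',ss)
# bar axis from top edges z=.140
for zb in(.140,):
  P=[px(c,*A(372,100),Z=zb),px(c,*A(641,100),Z=zb),px(c,*A(380,580),Z=zb),px(c,*A(640,580),Z=zb)]
  a=(P[0]+P[1])/2;b=(P[2]+P[3])/2;print(a,b,np.linalg.norm(P[0]-P[1]),np.linalg.norm(P[2]-P[3]),'heading',np.arctan2(*(a-b)[1::-1])-np.pi/2)
# block top near end
print('block edge',px(c,321,270,Z=.168))
print(d[100,320],cloud(c,d)[[70,100,130,160,190,220,250],320])
e=np.array([np.cos(F[2]),np.sin(F[2])])
print('lateral bar-seat',(a[:2]-ss)@e,(b[:2]-ss)@e)
E
```

```text
(array([ 0.53015026, -0.23886172,  0.16008559]), array([[-1. ,  0.8],
       [-0.2, -0.5],
       [-0.2,  0.4],
       [-0. ,  0.3],
       [ 0.7, -0.5],
       [ 0.8,  0.1],
       [-0. , -0.5]]))
seat [ 0.59530636 -0.22834114]
[ 0.5801714  -0.13426142  0.14      ] [ 0.58541781 -0.16778771  0.14      ] 0.019090942048630818 0.019771964148882198 heading 0.15522754224435853
block edge [ 0.589247 -0.194959  0.168   ]
0.14209716 [[ 0.57939645 -0.13119793  0.14001582]
 [ 0.58084526 -0.14102252  0.13910336]
 [ 0.58237473 -0.15135093  0.14007301]
 [ 0.58396526 -0.1621208   0.13977716]
 [ 0.58563146 -0.17340011  0.1395992 ]
 [ 0.587386   -0.18528209  0.13920314]
 [ 0.58915468 -0.19722195  0.140504  ]]
lateral bar-seat 5.511926689825739e-05 -0.0001097344201707405
```

Relative to the holder as seen in the same wrist image, the bar is within about 0.1 mm laterally and 0.005 rad in heading. It only needs about 6 mm along its length. Lowering now.

```bash
python3 -m creep '[{"grip":0.8,"dp":[1,0,0.3],"rotation":[0,0,0]},{"grip":0.8,"dp":[2.5,0,0.6],"rotation":[0,0,0]},{"grip":0.8,"dp":[4.5,0,0.6],"rotation":[0,0,0]},{"grip":0.8,"dp":[6,0,0.6],"rotation":[0,0,0]},{"grip":0.8,"dp":[6.8,0,0.6],"rotation":[0,0,0]}]'
python3 -m creep '[{"grip":0.8,"dp":[0,0,0],"rotation":[0,0,0]}]'
python3 - <<'E'
from workcell import bot
from h import *
s=bot.read_state();print(s['time'],s['tool_pos'],togo(s,[.596,-.2283,.0724],down(.1552)))
for n in ['side','wrist']:
  c=bot.get_calibration(n);p,d=bot.read_camera(n)
  cv2.imwrite(f"pics/{n}4.png",p[:,:,::-1]);np.save(f"pics/{n}4.npy",d);np.savez(f"pics/{n}4cal.npz",**c)
a=cv2.imread('pics/wrist4.png')
cv2.imwrite('pics/c3.png',cv2.resize(a[0:200,200:440],None,fx=3,fy=3,interpolation=cv2.INTER_CUBIC)[:600])
b=cv2.imread('pics/side4.png')
cv2.imwrite('pics/c4.png',cv2.resize(b[145:250,300:410],None,fx=5.5,fy=5.5,interpolation=cv2.INTER_CUBIC))
E
```

```text
time: 5.37
tool_pos: [0.5919, -0.2222, 0.0903]
tcp_rot: [1.098, 1.281, -1.1]
wrist_force: [-1.1, 0.3, -5.7]
width: 0.149
time: 5.45
tool_pos: [0.5916, -0.2222, 0.0903]
tcp_rot: [1.098, 1.282, -1.101]
wrist_force: [-1.1, 0.5, -5.5]
width: 0.151
5.45 [ 0.59164445 -0.22220973  0.0902555 ] (array([1.78, 0.35, 0.67]), array([-0.006, -0.003,  0.005]))
```

View pics/c3.png

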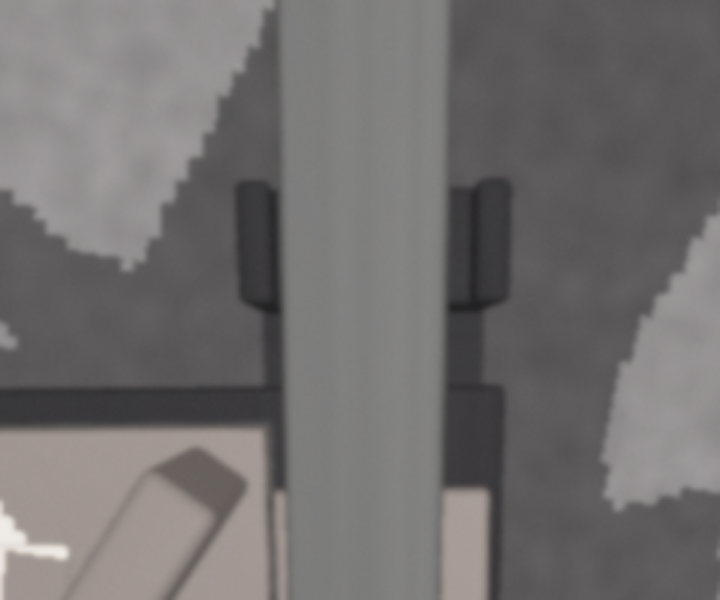

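View pics/c4.png

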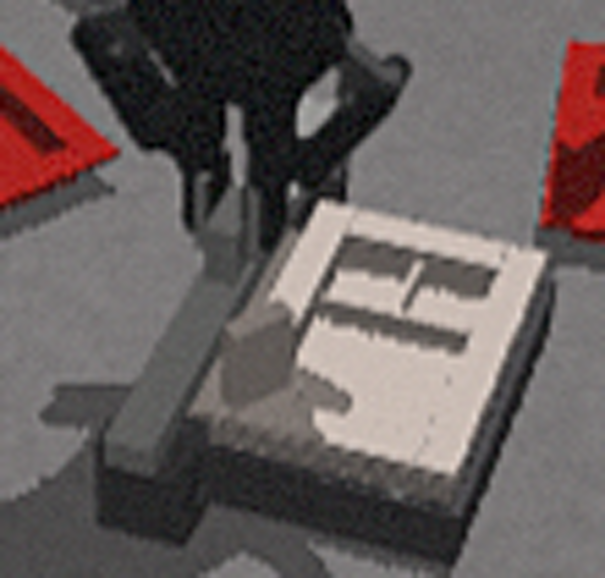

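The drop drifted the bar about 3.5 mm towards −x: the notch floor shows only on the right of the bar, at about (355,80) in the wrist view. I'll correct that horizontally first.

```bash
python3 -m creep '[{"grip":0.8,"dp":[0,0.35,0.6],"rotation":[-0.005,0,0.004]},{"grip":0.8,"dp":[0,0.35,0.6],"rotation":[-0.005,0,0.004]},{"grip":0.8,"dp":[0,0.35,0.6],"rotation":[-0.005,0,0.004]}]'
python3 - <<'E'
from workcell import bot
from h import *
s=bot.read_state();print(s['time'],s['tool_pos'],togo(s,[.596,-.2283,.0724],down(.1552)))
for n in ['wrist']:
  c=bot.get_calibration(n);p,d=bot.read_camera(n)
  cv2.imwrite(f"pics/{n}5.png",p[:,:,::-1]);np.save(f"pics/{n}5.npy",d);np.savez(f"pics/{n}5cal.npz",**c)
a=cv2.imread('pics/wrist5.png')
cv2.imwrite('pics/c5.png',cv2.resize(a[0:200,200:440],None,fx=3,fy=3,interpolation=cv2.INTER_CUBIC)[:600])
E
```

```text
time: 5.8
tool_pos: [0.5999, -0.2304, 0.0953]
tcp_rot: [1.098, 1.272, -1.092]
wrist_force: [0.6, -0.7, -4.3]
width: 0.146
5.8 [ 0.59993051 -0.23036902  0.09530941] (array([ 2.29, -0.37, -0.27]), array([-0.002,  0.002, -0.007]))
```

View pics/c5.png

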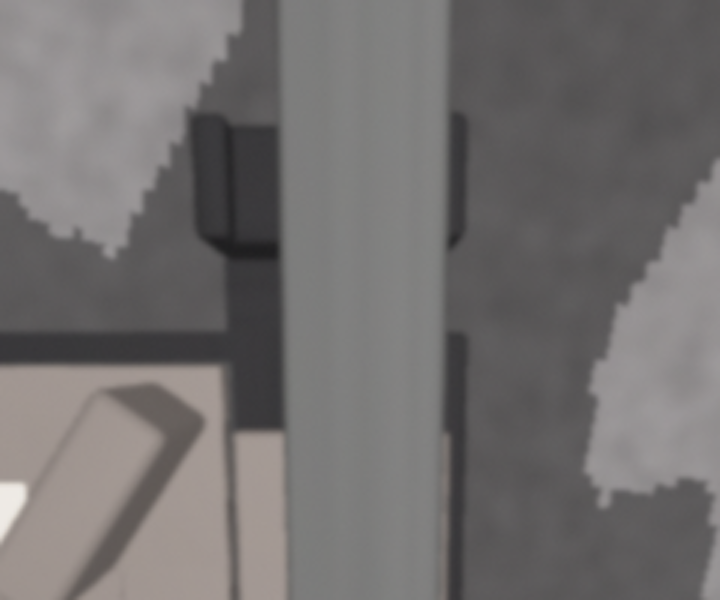

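The measured pose lagged the command, so I overcorrected. I'll settle before measuring from now on.

```bash
python3 -m creep '[{"grip":0.8,"dp":[0,-0.37,-0.2],"rotation":[0,0,0]},{"grip":0.8,"dp":[0,-0.37,-0.2],"rotation":[0,0,0]},{"grip":0.8,"dp":[0,-0.37,-0.2],"rotation":[0,0,0]},{"grip":0.8,"dp":[0,-0.37,-0.2],"rotation":[0,0,0]},{"grip":0.8,"dp":[0,-0.37,-0.2],"rotation":[0,0,0]}]'
python3 - <<'E'
from workcell import bot
from h import *
s=bot.read_state();print(s['time'],s['tool_pos'],togo(s,[.596,-.2283,.0724],down(.1552)))
for n in ['wrist']:
  c=bot.get_calibration(n);p,d=bot.read_camera(n)
  cv2.imwrite(f"pics/{n}6.png",p[:,:,::-1]);np.save(f"pics/{n}6.npy",d);np.savez(f"pics/{n}6cal.npz",**c)
a=cv2.imread('pics/wrist6.png')
cv2.imwrite('pics/c6.png',cv2.resize(a[0:200,200:440],None,fx=3,fy=3,interpolation=cv2.INTER_CUBIC)[:600])
s=bot.read_state();print(s['time'],s['tool_pos'])
E
```

```text
time: 6.27
tool_pos: [0.5946, -0.2281, 0.0937]
tcp_rot: [1.098, 1.275, -1.093]
wrist_force: [0.4, -0.0, -4.4]
width: 0.148
6.2667 [ 0.59455296 -0.22805673  0.09367192] (array([2.13, 0.13, 0.05]), array([-0.002,  0.   , -0.004]))
6.3167 [ 0.59461507 -0.22806382  0.0936793 ]
```

View pics/c6.png

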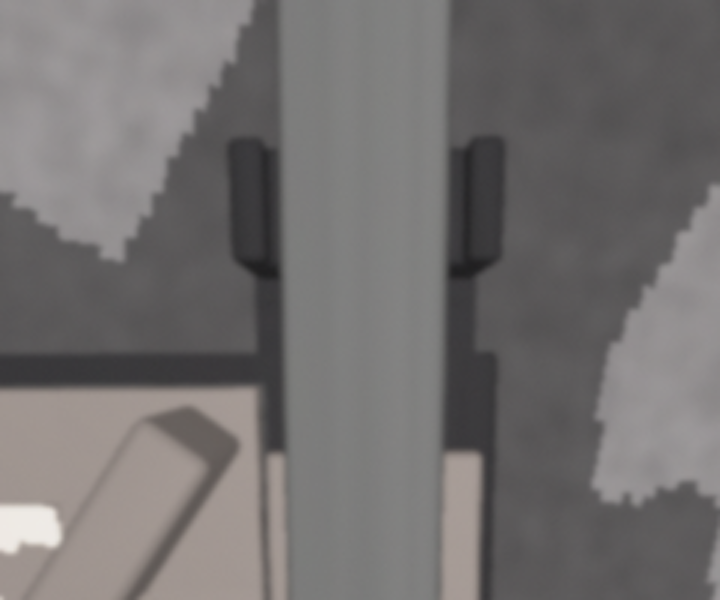

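Bar is centred now, with the post edges at 229/504 around the bar edges at 278/450 in the crop. Lowering slowly.

```bash
python3 -m creep '[{"grip":0.8,"dp":[0.3,0.05,0],"rotation":[0,0,0]},{"grip":0.8,"dp":[0.6,0.05,0],"rotation":[0,0,0]},{"grip":0.8,"dp":[0.9,0.05,0],"rotation":[0,0,0]},{"grip":0.8,"dp":[1.1,0.05,0],"rotation":[0,0,0]},{"grip":0.8,"dp":[1.1,0.05,0],"rotation":[0,0,0]}]'
python3 -m creep '[{"grip":0.8,"dp":[0,0,0],"rotation":[0,0,0]},{"grip":0.8,"dp":[0,0,0],"rotation":[0,0,0]},{"grip":0.8,"dp":[0,0,0],"rotation":[0,0,0]}]'
python3 - <<'E'
from workcell import bot
from h import *
s=bot.read_state();print(s['time'],s['tool_pos'],togo(s,[.596,-.2283,.0724],down(.1552)))
E
```

```text
time: 6.73
tool_pos: [0.5945, -0.2277, 0.0816]
tcp_rot: [1.098, 1.277, -1.094]
wrist_force: [0.2, 0.4, -5.2]
width: 0.149
time: 6.98
tool_pos: [0.5953, -0.2281, 0.0829]
tcp_rot: [1.098, 1.275, -1.093]
wrist_force: [0.6, 0.5, -4.0]
width: 0.148
6.9833 [ 0.59532478 -0.22810203  0.08285527] (array([1.05, 0.06, 0.03]), array([-0.002,  0.   , -0.004]))
```

```bash
python3 -m creep '[{"grip":0.8,"dp":[0.2,0.03,0],"rotation":[0,0,0]},{"grip":0.8,"dp":[0.4,0.03,0],"rotation":[0,0,0]},{"grip":0.8,"dp":[0.6,0.03,0],"rotation":[0,0,0]},{"grip":0.8,"dp":[0.8,0.03,0],"rotation":[0,0,0]},{"grip":0.8,"dp":[0.9,0.03,0],"rotation":[0,0,0]}]'
python3 -m creep '[{"grip":0.8,"dp":[0,0,0],"rotation":[0,0,0]},{"grip":0.8,"dp":[0.05,0,0],"rotation":[0,0,0]},{"grip":0.8,"dp":[0.05,0,0],"rotation":[0,0,0]}]'
python3 - <<'E'
from workcell import bot
from h import *
s=bot.read_state();print(s['time'],s['tool_pos'],togo(s,[.596,-.2283,.0724],down(.1552)))
for n in ['wrist','side']:
  c=bot.get_calibration(n);p,d=bot.read_camera(n)
  cv2.imwrite(f"pics/{n}7.png",p[:,:,::-1]);np.save(f"pics/{n}7.npy",d);np.savez(f"pics/{n}7cal.npz",**c)
a=cv2.imread('pics/wrist7.png')
cv2.imwrite('pics/c7.png',cv2.resize(a[0:200,200:440],None,fx=3,fy=3,interpolation=cv2.INTER_CUBIC)[:600])
b=cv2.imread('pics/side7.png')
cv2.imwrite('pics/c7s.png',cv2.resize(b[145:250,300:410],None,fx=5.5,fy=5.5,interpolation=cv2.INTER_CUBIC))
E
```

```text
time: 7.4
tool_pos: [0.5952, -0.2278, 0.0731]
tcp_rot: [1.098, 1.276, -1.093]
wrist_force: [-0.1, -0.3, -5.0]
width: 0.15
time: 7.65
tool_pos: [0.5955, -0.2279, 0.0731]
tcp_rot: [1.098, 1.275, -1.093]
wrist_force: [-0.8, 0.3, -4.5]
width: 0.148
7.65 [ 0.59550204 -0.22794361  0.07311313] (array([0.07, 0.04, 0.04]), array([-0.002,  0.   , -0.004]))
```

View pics/c7.png

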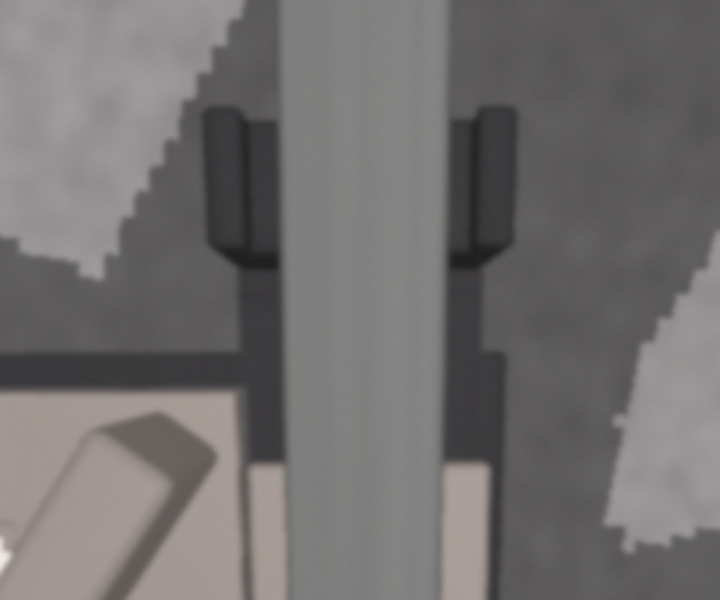

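View pics/c7s.png

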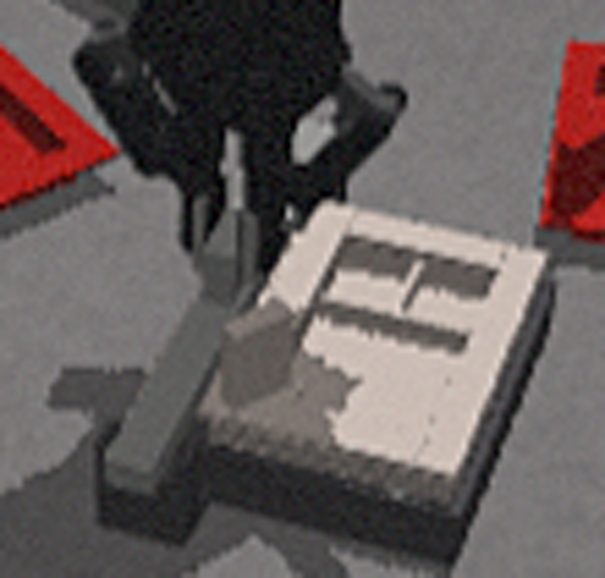

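```bash
python3 -m creep '[{"grip":0.8,"dp":[0.08,0,0],"rotation":[0,0,0]},{"grip":0.8,"dp":[0.16,0,0],"rotation":[0,0,0]},{"grip":0.8,"dp":[0.16,0,0],"rotation":[0,0,0]},{"grip":0.8,"dp":[0.16,0,0],"rotation":[0,0,0]}]'
python3 -m creep '[{"grip":0.8,"dp":[0.05,0,0],"rotation":[0,0,0]},{"grip":0.8,"dp":[0.05,0,0],"rotation":[0,0,0]}]'
```

```text
time: 8.08
tool_pos: [0.5958, -0.228, 0.0725]
tcp_rot: [1.098, 1.274, -1.092]
wrist_force: [-2.5, 1.8, 1.5]
width: 0.152
time: 8.25
tool_pos: [0.5958, -0.2281, 0.0725]
tcp_rot: [1.098, 1.274, -1.092]
wrist_force: [-3.4, 2.3, 4.4]
width: 0.153
```

Bar has seated at TCP z = 0.0725 as predicted, and the force has turned upward. Releasing.

```bash
python3 -m creep '[{"grip":2,"dp":[0,0,0],"rotation":[0,0,0]},{"grip":3.5,"dp":[0,0,0],"rotation":[0,0,0]},{"grip":3.5,"dp":[0,0,0],"rotation":[0,0,0]},{"grip":3.5,"dp":[0,0,0],"rotation":[0,0,0]},{"grip":3.5,"dp":[0,0,0],"rotation":[0,0,0]}]'
python3 -m creep '[{"grip":3.5,"dp":[-1,0,0],"rotation":[0,0,0]},{"grip":3.5,"dp":[-3,0,0],"rotation":[0,0,0]},{"grip":3.5,"dp":[-6,0,0],"rotation":[0,0,0]},{"grip":3.5,"dp":[-9,0,0],"rotation":[0,0,0]},{"grip":3.5,"dp":[-12,0,0],"rotation":[0,0,0]}]'
python3 -m creep '[{"grip":4,"dp":[-1,0,0],"rotation":[0,0,0]},{"grip":4,"dp":[-1,0,0],"rotation":[0,0,0]},{"grip":4,"dp":[-1,0,0],"rotation":[0,0,0]}]'
python3 - <<'E'
from workcell import bot
from h import *
s=bot.read_state();print(s['time'],s['tool_pos'])
for n in ['wrist','side']:
  c=bot.get_calibration(n);p,d=bot.read_camera(n)
  cv2.imwrite(f"pics/{n}8.png",p[:,:,::-1]);np.save(f"pics/{n}8.npy",d);np.savez(f"pics/{n}8cal.npz",**c)
b=cv2.imread('pics/side8.png')
cv2.imwrite('pics/c8s.png',cv2.resize(b[145:250,300:410],None,fx=5.5,fy=5.5,interpolation=cv2.INTER_CUBIC))
E
```

```text
time: 8.67
tool_pos: [0.5957, -0.2281, 0.0711]
tcp_rot: [1.098, 1.275, -1.093]
wrist_force: [-0.1, 0.1, 0.0]
width: 0.412
time: 9.08
tool_pos: [0.5948, -0.228, 0.1927]
tcp_rot: [1.098, 1.275, -1.093]
wrist_force: [0.2, 0.0, 0.7]
width: 0.414
time: 9.33
tool_pos: [0.5952, -0.2281, 0.2017]
tcp_rot: [1.098, 1.273, -1.092]
wrist_force: [-0.2, -0.0, -0.3]
width: 0.473
9.3333 [ 0.59521525 -0.22814487  0.20168801]
```

View pics/wrist8.png

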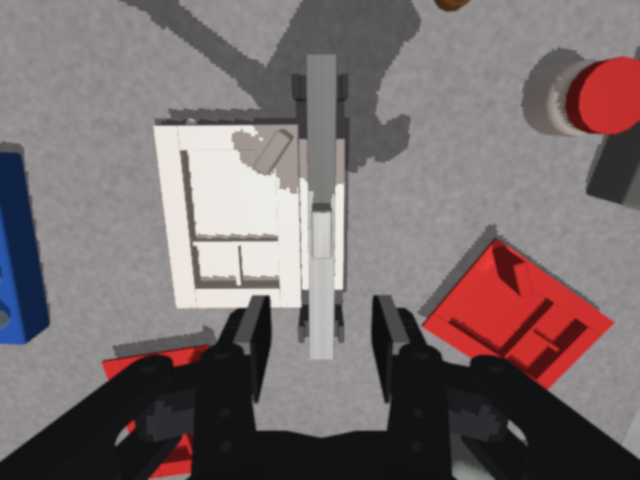

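View pics/c8s.png

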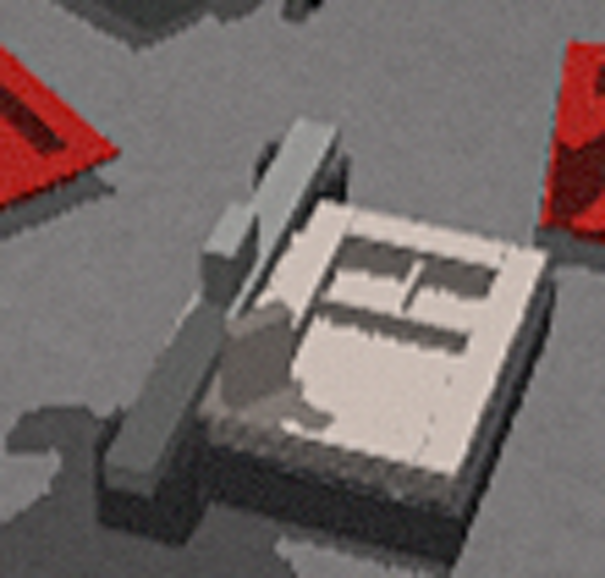

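The bar lies in both notches, with ends at (321,56) and (321,358) and posts visible on both sides. I'll fit the holder, bar and fin in this image.

```bash
python3 - <<'E'
import cv2
a=cv2.imread('pics/wrist8.png')
cv2.imwrite('pics/c9.png',cv2.resize(a[40:190,220:370],None,fx=4,fy=4,interpolation=cv2.INTER_CUBIC))
cv2.imwrite('pics/c10.png',cv2.resize(a[100:370,140:360],None,fx=2.2,fy=2.2,interpolation=cv2.INTER_CUBIC))
E
```

```text
(no output)
```

View pics/c9.png

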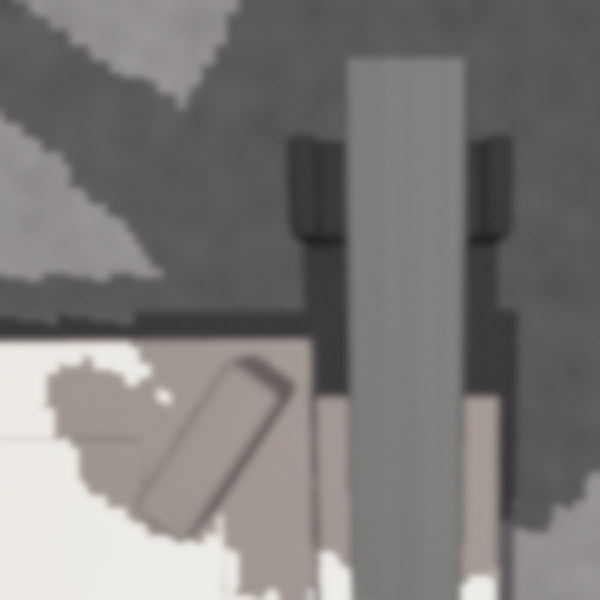

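View pics/c10.png

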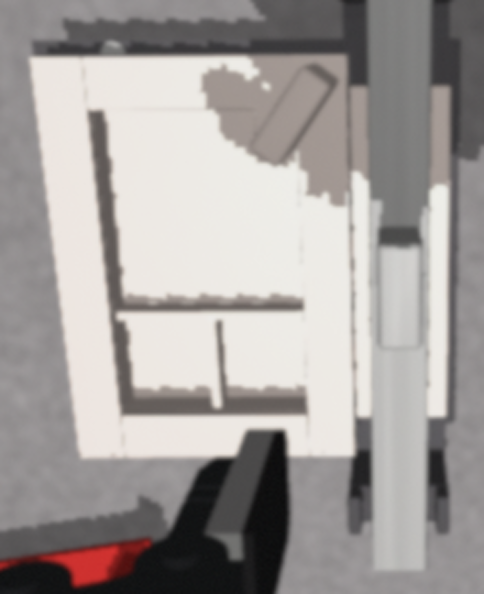

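```bash
python3 - <<'E'
from fit import *
c,d=load('wrist8')
A=lambda u,v:np.array([220+u/4-.4,40+v/4-.4])
B=lambda u,v:np.array([140+u/2.2-.3,100+v/2.2-.3])
m=1e-3
a=.951;dd=np.array([np.cos(a),np.sin(a)]);nn=np.array([-dd[1],dd[0]])
def fc(i,j): q=np.array([36,54])+14*i*dd+5*j*nn;return (q[0],q[1],86)
fin=[(fc(1,1),A(238,358)),(fc(1,-1),A(280,392)),(fc(-1,-1),A(190,535)),(fc(-1,1),A(138,505))]
rim=[((-50,70,46),B(30,58)),((-50,-70,46),B(80,458)),((50,-70,46),B(355,458)),((50,70,46),A(312,338))]
post=[((47,103,46),A(288,137)),((47,87,46),A(292,237)),((85,103,46),A(514,137)),((85,87,46),A(511,237)),((84,60,35),A(501,395)),((84,-60,35),B(445,418))]
for n,o in(('all',fin+rim+post),('rim',rim),('post',post)):
  r=fit([(c,np.array(P)*m,u) for P,u in o],[.529,-.236,.155]);print(n,np.round(r[0],4));
  if n=='all':print(r[1].tolist());F=r[0]
Fp=np.array([px(c,*u,Z=.086) for _,u in fin]);print('fin',Fp.mean(0),'dir',np.arctan2(*((Fp[0]+Fp[1])-(Fp[2]+Fp[3]))[1::-1])-a)
bar=[((115,10,51),A(464,58)),((115,-10,51),A(347,58)),((-115,10,51),B(426,570)),((-115,-10,51),B(374,570))]
r=fit([(c,np.array(P)*m,u) for P,u in bar],[.595,-.228,.155+1.5708]);
R2=np.array([[np.cos(F[2]),np.sin(F[2])],[-np.sin(F[2]),np.cos(F[2])]])
print('bar',r[0],r[1].tolist(),'in seat',R2@(r[0][:2]-F[:2])-[.066,0],r[0][2]-F[2]-np.pi/2)
E
```

```text
all [ 0.5298 -0.2386  0.1561]
[[-1.8, -0.4], [1.6, 1.0], [-1.2, 3.3], [-1.8, 1.4], [0.0, -0.8], [-0.0, -0.2], [0.1, -0.9], [-0.2, 0.6], [0.3, -0.4], [-0.1, -0.1], [0.4, -0.6], [0.8, -0.3], [0.2, 0.2], [1.0, -0.2]]
rim [ 0.5298 -0.2388  0.1566]
post [ 0.5293 -0.2386  0.1529]
fin [ 0.5573505 -0.1787872  0.086    ] dir 0.15762512294351982
bar [ 0.6056386  -0.22734837  1.72148161] [[-13.5, -0.5], [46.5, -0.4], [-11.9, 1.1], [36.0, 1.0]] in seat [ 0.01066942 -0.00069083] -0.00544261401598245
```

```bash
python3 - <<'E'
from workcell import bot
from h import *
s=bot.read_state();print(togo(s,[.557,-.179,.11],down(-.464)))
c,d=load('wrist8')
A=lambda u,v:np.array([220+u/4-.4,40+v/4-.4]);B=lambda u,v:np.array([140+u/2.2-.3,100+v/2.2-.3])
P=np.array([px(c,*u,Z=.051) for u in(A(464,58),A(347,58),B(426,570),B(374,570))])
F=np.array([.5298,-.2386]);t=.1561
R2=np.array([[np.cos(t),np.sin(t)],[-np.sin(t),np.cos(t)]])
print('bar in seat',R2@(P.mean(0)[:2]-F)-[.066,0],[R2@(p[:2]-F) for p in P])
E
```

```text
(array([ 8.89, -2.89, -5.34]), array([ 0.617, -0.002, -0.   ]))
bar in seat [ 0.00032519 -0.00026876] [array([0.07604294, 0.11403865]), array([0.05702352, 0.11409752]), array([ 0.07582862, -0.11467281]), array([ 0.05640567, -0.11453838])]
```

Bar sits 0.3 mm from the seat centre and square to it. Moving above the fin next.

```bash
python3 -m creep '[{"grip":2.5,"dp":[1,-0.6,-1],"rotation":[0.12,0,0]},{"grip":2.5,"dp":[2.5,-1.2,-2.2],"rotation":[0.24,0,0]},{"grip":2.5,"dp":[4.5,-1.8,-3.4],"rotation":[0.36,0,0]},{"grip":2.5,"dp":[6,-2.4,-4.6],"rotation":[0.48,0,0]},{"grip":2.5,"dp":[6.8,-2.9,-5.3],"rotation":[0.6,0,0]}]'
python3 -m creep '[{"grip":2.5,"dp":[0,0,0],"rotation":[0.017,0,0]},{"grip":2.5,"dp":[0,0,0],"rotation":[0.017,0,0]},{"grip":2.5,"dp":[0,0,0],"rotation":[0.017,0,0]},{"grip":2.5,"dp":[0,0,0],"rotation":[0.017,0,0]}]'
python3 - <<'E'
from workcell import bot
from h import *
s=bot.read_state();print(s['time'],s['tool_pos'],togo(s,[.557,-.179,.07],down(-.464)))
for n in ['wrist','side']:
  c=bot.get_calibration(n);p,d=bot.read_camera(n)
  cv2.imwrite(f"pics/{n}9.png",p[:,:,::-1]);np.save(f"pics/{n}9.npy",d);np.savez(f"pics/{n}9cal.npz",**c)
E
```

```text
time: 9.85
tool_pos: [0.5545, -0.1778, 0.1276]
tcp_rot: [1.534, 0.966, -1.537]
wrist_force: [-0.4, 0.5, -0.6]
width: 0.294
time: 10.18
tool_pos: [0.5595, -0.1807, 0.1335]
tcp_rot: [1.544, 0.951, -1.536]
wrist_force: [0.4, -0.0, -0.2]
width: 0.295
10.1833 [ 0.55945033 -0.18069991  0.13354587] (array([ 6.35, -0.32, -0.03]), array([ 0.002, -0.002, -0.005]))
```

View pics/wrist9.png

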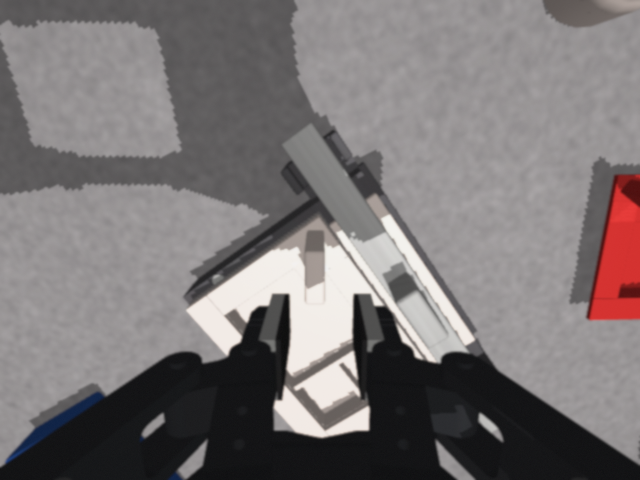

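View pics/side9.png

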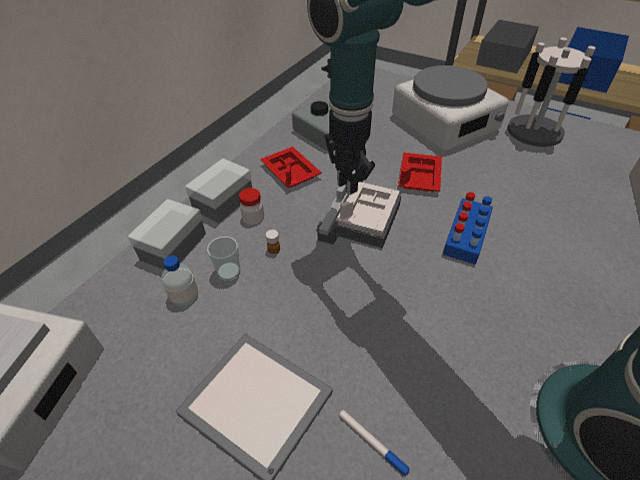

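Wrist view: the fin's top spans about (306–325, 250–304) and sits 5–6 px left of the jaws' centre line. That matches the computed −3 mm. Correcting and descending.

```bash
python3 -m creep '[{"grip":2.5,"dp":[0.5,-0.3,0],"rotation":[0,0,-0.004]},{"grip":2.5,"dp":[1.3,-0.3,0],"rotation":[0,0,-0.004]},{"grip":2.5,"dp":[2.2,-0.3,0],"rotation":[0,0,-0.004]},{"grip":2.5,"dp":[2.8,-0.3,0],"rotation":[0,0,-0.004]},{"grip":2.5,"dp":[2.8,-0.3,0],"rotation":[0,0,-0.004]}]'
python3 -m creep '[{"grip":2.5,"dp":[0,0,0],"rotation":[0,0,0]},{"grip":2.5,"dp":[0,0,0],"rotation":[0,0,0]},{"grip":2.5,"dp":[0,0,0],"rotation":[0,0,0]}]'
python3 - <<'E'
from workcell import bot
from h import *
s=bot.read_state();print(s['time'],s['tool_pos'],togo(s,[.557,-.179,.07],down(-.464)))
for n in ['wrist','scene']:
  c=bot.get_calibration(n);p,d=bot.read_camera(n)
  cv2.imwrite(f"pics/{n}10.png",p[:,:,::-1])
b=cv2.imread('pics/scene10.png')
cv2.imwrite('pics/c11.png',cv2.resize(b[150:290,200:350],None,fx=4,fy=4,interpolation=cv2.INTER_CUBIC))
E
```

```text
time: 10.7
tool_pos: [0.5542, -0.1781, 0.1023]
tcp_rot: [1.543, 0.958, -1.544]
wrist_force: [0.5, 0.6, -0.3]
width: 0.296
time: 10.95
tool_pos: [0.5563, -0.1788, 0.1053]
tcp_rot: [1.544, 0.954, -1.541]
wrist_force: [-0.4, 0.6, -0.1]
width: 0.292
10.95 [ 0.55628045 -0.17879129  0.10530337] (array([ 3.53,  0.07, -0.01]), array([ 0.   , -0.002,  0.   ]))
```

View pics/wrist10.png

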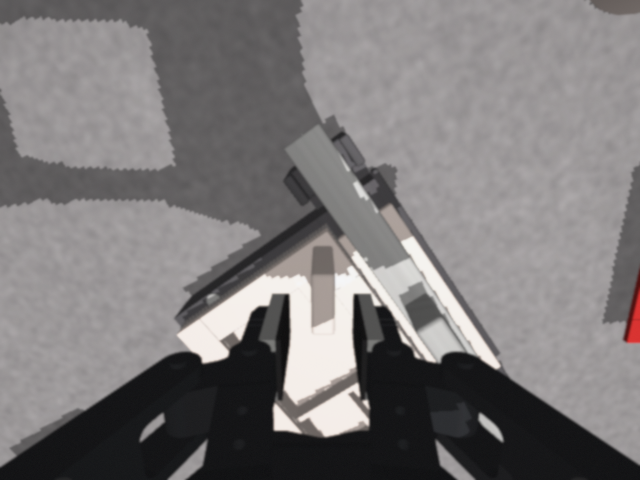

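View pics/c11.png

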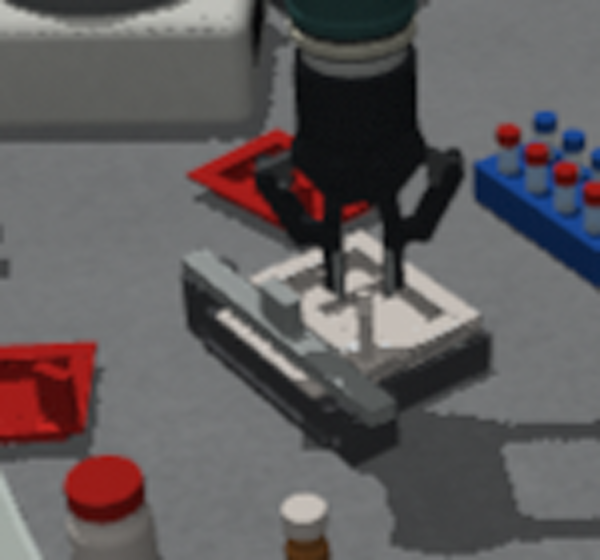

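Centred on the fin. Final descent, checking the force, then closing.

```bash
python3 -m creep '[{"grip":2.5,"dp":[0.6,0.05,0],"rotation":[0,0,0]},{"grip":2.5,"dp":[1.4,0.05,0],"rotation":[0,0,0]},{"grip":2.5,"dp":[2.2,0.05,0],"rotation":[0,0,0]},{"grip":2.5,"dp":[3,0.05,0],"rotation":[0,0,0]},{"grip":2.5,"dp":[3.4,0.05,0],"rotation":[0,0,0]}]'
python3 -m creep '[{"grip":2.5,"dp":[0,0,0],"rotation":[0,0,0]},{"grip":2.5,"dp":[0,0,0],"rotation":[0,0,0]},{"grip":2.5,"dp":[0,0,0],"rotation":[0,0,0]}]'
python3 - <<'E'
from workcell import bot
from h import *
s=bot.read_state();print(s['time'],s['tool_pos'],togo(s,[.557,-.179,.07],down(-.464)))
for n in ['wrist','scene']:
  c=bot.get_calibration(n);p,d=bot.read_camera(n)
  cv2.imwrite(f"pics/{n}11.png",p[:,:,::-1])
b=cv2.imread('pics/scene11.png')
a=cv2.imread('pics/wrist11.png')
cv2.imwrite('pics/c12.png',np.hstack([cv2.resize(b[150:290,220:330],(440,560),interpolation=cv2.INTER_CUBIC),cv2.resize(a[200:480,230:410],(360,560))]))
E
```

```text
time: 11.47
tool_pos: [0.5551, -0.1783, 0.0688]
tcp_rot: [1.543, 0.957, -1.544]
wrist_force: [0.1, 0.1, 0.4]
width: 0.292
time: 11.72
tool_pos: [0.5566, -0.1789, 0.071]
tcp_rot: [1.544, 0.954, -1.541]
wrist_force: [-0.2, 0.0, -0.0]
width: 0.292
11.7167 [ 0.55659343 -0.17893436  0.07100187] (array([ 0.1 ,  0.04, -0.01]), array([-0.   , -0.002,  0.001]))
```

View pics/c12.png

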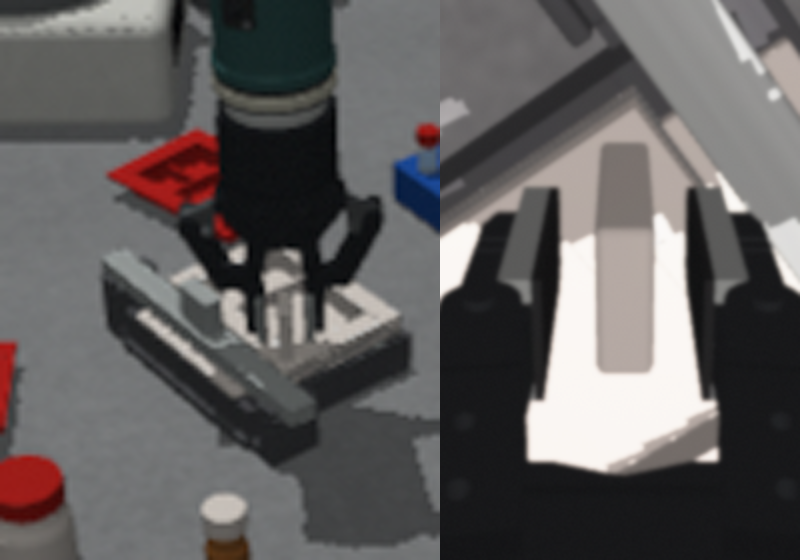

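```bash
python3 -m creep '[{"grip":0.3,"dp":[0,0,0],"rotation":[0,0,0]},{"grip":0.3,"dp":[0,0,0],"rotation":[0,0,0]},{"grip":0.3,"dp":[0,0,0],"rotation":[0,0,0]},{"grip":0.3,"dp":[0,0,0],"rotation":[0,0,0]},{"grip":0.3,"dp":[0,0,0],"rotation":[0,0,0]}]' 60
python3 - <<'E'
import sys
sys.path.insert(0,'.')
import numpy as np
# heel relative to TCP in tool axes (x down, z to heel): x=+z_tcp-.042, z=.151
from workcell import bot
s=bot.read_state();h=np.array([s['tool_pos'][2]-.042,0,.151])
for t in (.05,.1,.15,.2,.25):
  for sg in (1,-1):
    c,k=np.cos(t),np.sin(t)*sg
    R=np.array([[c,0,k],[0,1,0],[-k,0,c]])   # about tool y by sg*t
    print(sg*t,np.round((h-R@h)*100,2))
E
```

```text
time: 12.23
tool_pos: [0.557, -0.179, 0.0716]
tcp_rot: [1.545, 0.954, -1.54]
wrist_force: [0.2, 0.2, 3.6]
width: 0.106
0.05 [-0.75  0.    0.17]
-0.05 [ 0.76  0.   -0.13]
0.1 [-1.49  0.    0.37]
-0.1 [ 1.52  0.   -0.22]
0.15 [-2.22  0.    0.61]
-0.15 [ 2.29  0.   -0.27]
0.2 [-2.94  0.    0.89]
-0.2 [ 3.06  0.   -0.29]
0.25 [-3.64  0.    1.2 ]
-0.25 [ 3.83  0.   -0.26]
```

Gripped (width 0.106, about 9 mm). Peeling about the heel corner with +rotation about tool y.

```bash
python3 -m creep '[{"grip":0.3,"dp":[-0.3,0,0.06],"rotation":[0,0.02,0]},{"grip":0.3,"dp":[-0.6,0,0.13],"rotation":[0,0.04,0]},{"grip":0.3,"dp":[-0.9,0,0.21],"rotation":[0,0.06,0]},{"grip":0.3,"dp":[-1.2,0,0.29],"rotation":[0,0.08,0]},{"grip":0.3,"dp":[-1.5,0,0.37],"rotation":[0,0.1,0]}]'
python3 - <<'E'
from workcell import bot
from h import *
for n in ['side']:
  p,d=bot.read_camera(n)
  cv2.imwrite('pics/c13.png',cv2.resize(p[145:250,300:410,::-1],None,fx=5.5,fy=5.5,interpolation=cv2.INTER_CUBIC))
print(bot.read_state()['wrist_force'])
E
```

```text
time: 12.65
tool_pos: [0.5547, -0.182, 0.086]
tcp_rot: [1.635, 1.011, -1.475]
wrist_force: [0.6, 1.3, -0.1]
width: 0.104
[-0.39985977 -0.34431979  0.18785104]
```

View pics/c13.png

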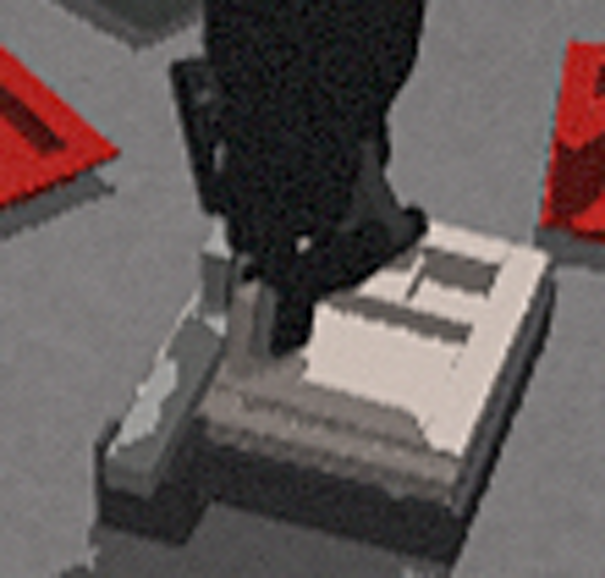

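The finned corner is up, tilted about 0.1 rad, with the stack and bar in place. Continuing to 0.2 rad and holding there.

```bash
python3 -m creep '[{"grip":0.3,"dp":[-0.3,0,0.06],"rotation":[0,0.02,0]},{"grip":0.3,"dp":[-0.6,0,0.13],"rotation":[0,0.04,0]},{"grip":0.3,"dp":[-0.9,0,0.21],"rotation":[0,0.06,0]},{"grip":0.3,"dp":[-1.2,0,0.29],"rotation":[0,0.08,0]},{"grip":0.3,"dp":[-1.5,0,0.37],"rotation":[0,0.1,0]}]'
python3 -m creep '[{"grip":0.3,"dp":[0,0,0],"rotation":[0,0,0]},{"grip":0.3,"dp":[0,0,0],"rotation":[0,0,0]},{"grip":0.3,"dp":[0,0,0],"rotation":[0,0,0]},{"grip":0.3,"dp":[0,0,0],"rotation":[0,0,0]}]'
python3 - <<'E'
from workcell import bot
from h import *
for n in ['side']:
  p,d=bot.read_camera(n)
  cv2.imwrite('pics/c14.png',cv2.resize(p[145:250,300:410,::-1],None,fx=5.5,fy=5.5,interpolation=cv2.INTER_CUBIC))
s=bot.read_state()
R=Ro.from_rotvec(s['tcp_rot']);print(s['wrist_force'],np.round(R.as_matrix(),3),'heel',s['tool_pos']+R.apply([.0296,0,.151]),'corner',s['tool_pos']+R.apply([.0296,0,-.021]))
E
```

```text
time: 13.12
tool_pos: [0.5521, -0.1868, 0.1002]
tcp_rot: [1.722, 1.065, -1.406]
wrist_force: [-0.3, -1.1, 0.8]
width: 0.109
time: 13.45
tool_pos: [0.5522, -0.1865, 0.1001]
tcp_rot: [1.721, 1.065, -1.406]
wrist_force: [-0.3, -0.1, -0.5]
width: 0.107
[ 0.6112996  -0.84405591  0.73672914] [[ 0.088  0.894 -0.438]
 [ 0.18  -0.447 -0.876]
 [-0.98  -0.001 -0.2  ]] heel [ 0.48865302 -0.31348164  0.04086916] corner [ 0.56403954 -0.16277679  0.07534989]
```

View pics/c14.png

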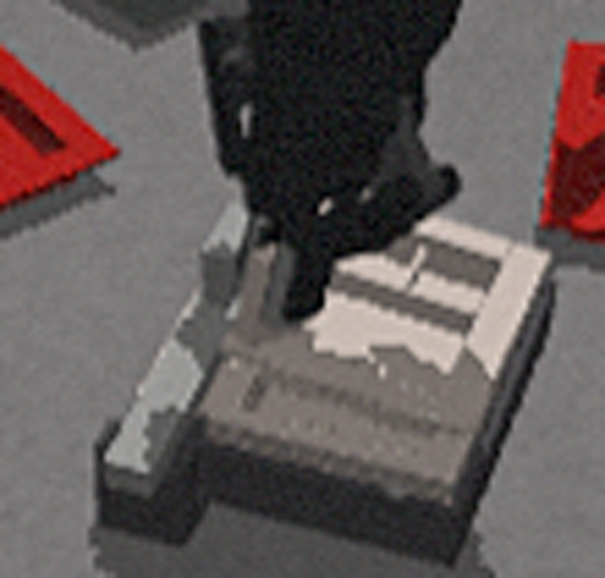

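Finned corner is at 0.075 m (0.045 above the stack's origin) with the heel still resting and the bar and stack unmoved. Lifting straight up at this tilt.

```bash
python3 -m creep '[{"grip":0.3,"dp":[-0.6,0,-0.12],"rotation":[0,0,0]},{"grip":0.3,"dp":[-1.5,0,-0.3],"rotation":[0,0,0]},{"grip":0.3,"dp":[-2.7,0,-0.55],"rotation":[0,0,0]},{"grip":0.3,"dp":[-4,0,-0.8],"rotation":[0,0,0]},{"grip":0.3,"dp":[-5.5,0,-1.1],"rotation":[0,0,0]}]'
python3 -m creep '[{"grip":0.3,"dp":[-1.5,0,-0.3],"rotation":[0,0,0]},{"grip":0.3,"dp":[-3,0,-0.6],"rotation":[0,0,0]},{"grip":0.3,"dp":[-4.5,0,-0.9],"rotation":[0,0,0]},{"grip":0.3,"dp":[-5.5,0,-1.1],"rotation":[0,-0.05,0]},{"grip":0.3,"dp":[-5.5,0,-1.1],"rotation":[0,-0.1,0]}]'
python3 -m creep '[{"grip":0.3,"dp":[0,0,0],"rotation":[0,-0.06,0]},{"grip":0.3,"dp":[0,0,0],"rotation":[0,-0.1,0]},{"grip":0.3,"dp":[0,0,0],"rotation":[0,-0.1,0]}]'
python3 - <<'E'
from workcell import bot
from h import *
s=bot.read_state();print(s['time'],s['tool_pos'],s['q'],np.round(Ro.from_rotvec(s['tcp_rot']).as_matrix(),3))
for n in ['side','scene']:
  p,d=bot.read_camera(n);c=bot.get_calibration(n)
  cv2.imwrite(f"pics/{n}15.png",p[:,:,::-1]);np.save(f"pics/{n}15.npy",d);np.savez(f"pics/{n}15cal.npz",**c)
E
```

```text
time: 13.92
tool_pos: [0.5525, -0.1871, 0.1582]
tcp_rot: [1.722, 1.064, -1.405]
wrist_force: [0.3, -0.4, 0.2]
width: 0.102
time: 14.33
tool_pos: [0.5541, -0.1891, 0.218]
tcp_rot: [1.636, 1.001, -1.473]
wrist_force: [-0.0, -0.1, -0.6]
width: 0.105
time: 14.58
tool_pos: [0.5534, -0.1864, 0.2149]
tcp_rot: [1.543, 0.953, -1.538]
wrist_force: [-0.1, 0.0, -0.8]
width: 0.104
14.5833 [ 0.55343581 -0.18638608  0.21494719] [-3.68437170e-01  1.12686788e-01  1.83923599e+00  1.76543220e-03
  1.18727894e+00  9.31198690e-02] [[ 0.003  0.895 -0.446]
 [ 0.001 -0.446 -0.895]
 [-1.     0.002 -0.002]]
```

View pics/side15.png

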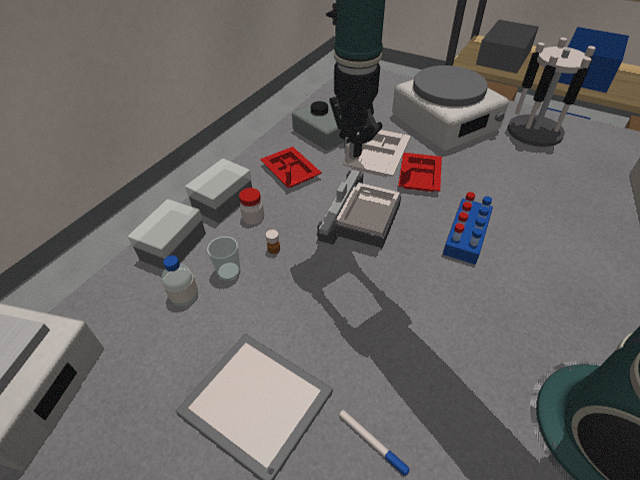

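View pics/scene15.png

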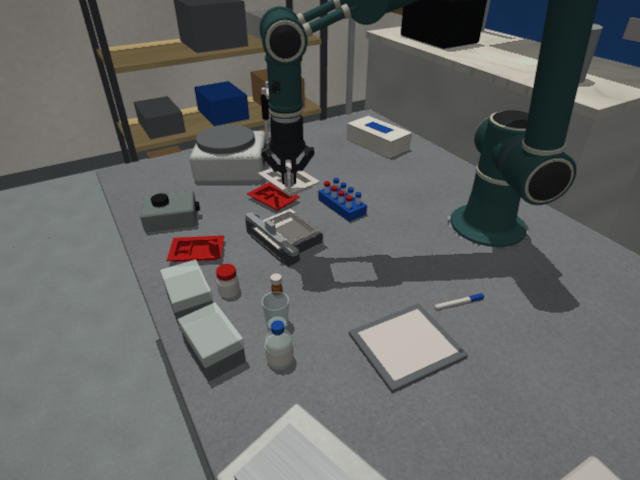

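Tray is free, level and held alone; the stack and bar are in place. Measuring the pad from both cameras.

```bash
python3 - <<'E'
from h import *
for n,L in(('side15',[(178,410),(246,335),(332,388),(268,476)]),('scene15',[(350,338),(418,306),(465,350),(390,385)])):
  c,d=load(n);P=np.array([px(c,u,v,Z=.012) for u,v in L]);print(n,P[:,:2].round(3).tolist(),P.mean(0))
E
```

```text
side15 [[0.592, 0.317], [0.582, 0.154], [0.4, 0.163], [0.414, 0.323]] [0.4967963 0.2392795 0.012    ]
scene15 [[0.597, 0.171], [0.408, 0.169], [0.407, 0.319], [0.595, 0.309]] [0.50199803 0.24207114 0.012     ]
```

```bash
python3 -m creep '[{"grip":0.3,"dp":[0,-0.6,-1],"rotation":[0,0,0]},{"grip":0.3,"dp":[0,-1.7,-3],"rotation":[0,0,0]},{"grip":0.3,"dp":[0,-3,-5.5],"rotation":[0,0,0]},{"grip":0.3,"dp":[0,-4.6,-8],"rotation":[0,0,0]},{"grip":0.3,"dp":[0,-6,-10.5],"rotation":[0,0,0]}]'
python3 -m creep '[{"grip":0.3,"dp":[0,-1.5,-2.6],"rotation":[0,0,0]},{"grip":0.3,"dp":[0,-3,-5.2],"rotation":[0,0,0]},{"grip":0.3,"dp":[0,-4.5,-7.9],"rotation":[0,0,0]},{"grip":0.3,"dp":[0,-6,-10.5],"rotation":[0,0,0]},{"grip":0.3,"dp":[0,-7.5,-13.1],"rotation":[0,0,0]}]'
python3 - <<'E'
from workcell import bot
from h import *
s=bot.read_state();print(s['time'],s['tool_pos'],s['q'],togo(s,[.526,.298,.19],down(-.464)))
E
```

```text
time: 15.1
tool_pos: [0.5447, -0.0655, 0.213]
tcp_rot: [1.546, 0.955, -1.543]
wrist_force: [-0.6, -0.1, 0.3]
width: 0.109
time: 15.52
tool_pos: [0.5364, 0.0856, 0.2135]
tcp_rot: [1.546, 0.955, -1.542]
wrist_force: [0.2, 0.3, -1.0]
width: 0.109
15.5167 [0.53638402 0.08559615 0.21353098] [0.11026774 0.03716408 1.92298241 0.00372679 1.18075857 0.57408098] (array([  2.43, -10.45, -18.51]), array([-0.001, -0.003,  0.001]))
```

```bash
python3 -m creep '[{"grip":0.3,"dp":[0,-1.5,-2.6],"rotation":[0,0,0]},{"grip":0.3,"dp":[0,-3,-5.4],"rotation":[0,0,0]},{"grip":0.3,"dp":[0.5,-4.5,-8.1],"rotation":[0,0,0]},{"grip":0.3,"dp":[1,-6,-10.8],"rotation":[0,0,0]},{"grip":0.3,"dp":[1.5,-7.5,-13.4],"rotation":[0,0,0]}]'
python3 -m creep '[{"grip":0.3,"dp":[1,-1,-1.7],"rotation":[0,0,0]},{"grip":0.3,"dp":[2,-1.7,-3],"rotation":[0,0,0]},{"grip":0.3,"dp":[3,-2.2,-4],"rotation":[0,0,0]},{"grip":0.3,"dp":[4,-2.5,-4.5],"rotation":[0,0,0]},{"grip":0.3,"dp":[4.5,-2.6,-4.7],"rotation":[0,0,0]}]'
python3 -m creep '[{"grip":0.3,"dp":[0,0,0],"rotation":[0,0,0]},{"grip":0.3,"dp":[0,0,0],"rotation":[0,0,0]},{"grip":0.3,"dp":[0,0,0],"rotation":[0,0,0]}]'
python3 - <<'E'
from workcell import bot
from h import *
s=bot.read_state();print(s['time'],s['tool_pos'],s['q'],togo(s,[.5285,.2987,.14],down(-.464)))
for n in ['side','scene']:
  p,d=bot.read_camera(n);c=bot.get_calibration(n)
  cv2.imwrite(f"pics/{n}16.png",p[:,:,::-1]);np.save(f"pics/{n}16.npy",d);np.savez(f"pics/{n}16cal.npz",**c)
E
```

```text
time: 15.93
tool_pos: [0.5294, 0.2391, 0.1988]
tcp_rot: [1.546, 0.955, -1.542]
wrist_force: [-0.6, -0.5, 0.3]
width: 0.106
time: 16.35
tool_pos: [0.5268, 0.2911, 0.1516]
tcp_rot: [1.541, 0.955, -1.544]
wrist_force: [-0.1, -0.1, -1.4]
width: 0.108
time: 16.6
tool_pos: [0.5283, 0.2905, 0.1542]
tcp_rot: [1.545, 0.954, -1.542]
wrist_force: [-0.1, 0.2, -0.1]
width: 0.109
16.6 [0.52831961 0.29050906 0.15418173] [0.46046383 0.20013916 1.85664402 0.00198617 1.08298795 0.92466393] (array([ 1.42, -0.35, -0.74]), array([-0.001, -0.003,  0.   ]))
```

View pics/side16.png

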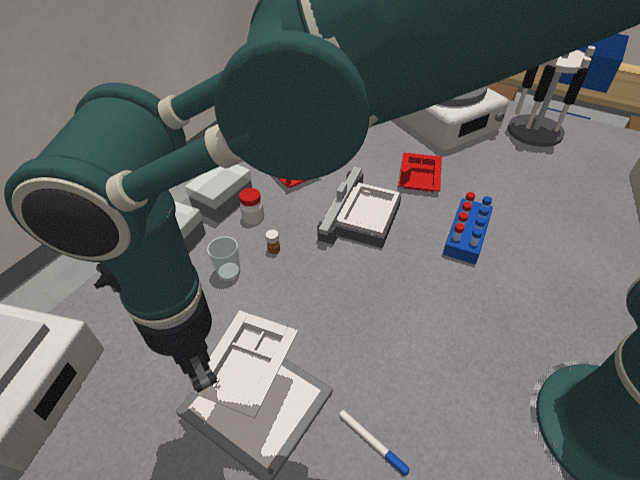

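View pics/scene16.png

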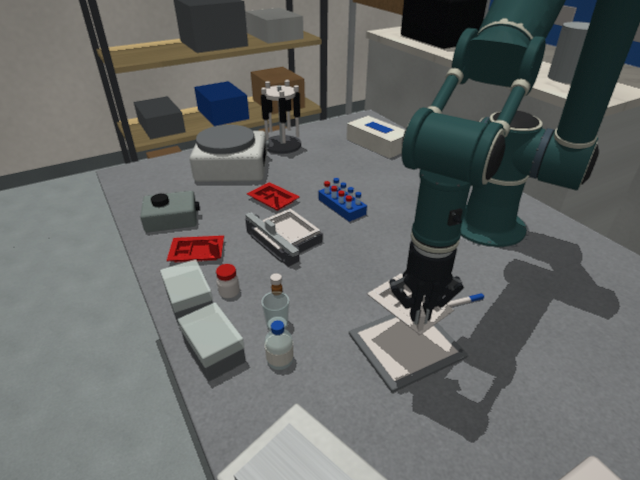

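Tray hangs over the pad (side view, around (255,360)) and the bar is still across the stack. Small final correction, then verify the tray's pose with depth.

```bash
python3 -m creep '[{"grip":0.3,"dp":[0.6,-0.2,-0.4],"rotation":[0,0,0]},{"grip":0.3,"dp":[1.1,-0.35,-0.7],"rotation":[0,0,0]},{"grip":0.3,"dp":[1.1,-0.35,-0.7],"rotation":[0,0,0]},{"grip":0.3,"dp":[1.1,-0.35,-0.7],"rotation":[0,0,0]},{"grip":0.3,"dp":[1.1,-0.35,-0.7],"rotation":[0,0,0]}]'
python3 -m creep '[{"grip":0.3,"dp":[0,0,0],"rotation":[0,0,0]},{"grip":0.3,"dp":[0,0,0],"rotation":[0,0,0]},{"grip":0.3,"dp":[0,0,0],"rotation":[0,0,0]},{"grip":0.3,"dp":[0,0,0],"rotation":[0,0,0]},{"grip":0.3,"dp":[0,0,0],"rotation":[0,0,0]}]'
python3 - <<'E'
from workcell import bot
from h import *
s=bot.read_state();print(s['time'],s['tool_pos'],s['width'],np.abs(s['joint_vel']).max())
n='side'
p,d=bot.read_camera(n);c=bot.get_calibration(n)
cv2.imwrite("pics/c17.png",cv2.resize(p[160:250,300:420,::-1],None,fx=4,fy=4,interpolation=cv2.INTER_CUBIC))
cl=cloud(c,d);m=(cl[...,2]>.08)&(cl[...,2]<.125)&(np.abs(cl[...,0]-.5)<.12)&(np.abs(cl[...,1]-.24)<.12)&(p.min(-1)>90)
P=cl[m];q=P[(P[:,2]>np.median(P[:,2])-.03)]
A=np.c_[q[:,:2],np.ones(len(q))];k=np.linalg.lstsq(A,q[:,2],rcond=None)[0]
print(len(q),q.min(0),q.max(0),(q.min(0)+q.max(0))/2,'slope',k[:2],'medz',np.median(q[:,2]))
E
```

```text
time: 17.12
tool_pos: [0.5277, 0.2992, 0.1426]
tcp_rot: [1.543, 0.955, -1.541]
wrist_force: [-0.3, 0.1, -0.6]
width: 0.107
time: 17.53
tool_pos: [0.5279, 0.2992, 0.1429]
tcp_rot: [1.544, 0.955, -1.541]
wrist_force: [0.7, 0.6, -0.8]
width: 0.105
17.5333 [0.52789388 0.29916962 0.14293106] 0.10466481378085159 0.001557612346639753
5865 [0.44085801 0.16576374 0.09634999] [0.56090829 0.3193429  0.11993178] [0.50088315 0.24255332 0.10814089] slope [-0.04326405 -0.00424778] medz 0.11348739362259042
```

View pics/c17.png

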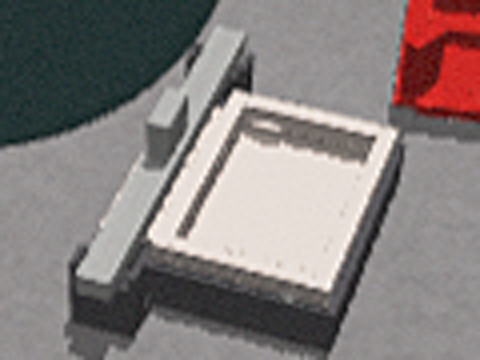

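The tray is centred at about (0.501, 0.243), which matches the pad's (0.4995, 0.2405). Its rim is about 0.113 m up, nearly level and still. The bar lies in both notches and the stack is seated. Handing in.

```bash
python3 -c "
from workcell import bot
print(bot.finish_job())"
```

```text
the job is handed in; nothing more can be done
None
```

I laid the bar in both notches and let go of it. I then peeled the top tray off by its fin, turning it about 0.2 rad round the heel corner before lifting it straight up. I levelled it, carried it over the light pad and handed the job in at 17.5 s while still holding it.

**Last checks**
- **Tray:** its centre is about 3 mm from the pad's centre, with the rim about 0.11 m above the bench. The depth fit gave a slope of about 0.04 rad; joint speeds were near zero and the grip width was steady at 0.105.
- **Bar:** it measured 0.3 mm from the seat centre right after release. In the last picture it still lay in both notches, with the rest of the stack seated in the holder.
- **Bystanders:** I saw none moved in the pictures, but I did not measure their positions at the end. In the last full pictures the arm hid the bottle in the side view, though the scene view showed it standing.

**What disagreed:** the side and wrist cameras differed by 3–4 mm on the bar and holder positions, so I used the wrist camera for placing. On the first lowering, the bar drifted a few millimetres sideways because of arm lag. I corrected that before it entered the notches.

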